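# Book a charm tray in and lock it under the display riser

### The job

Book the red tray of shoe charms into the display: take the hand scanner off its rest, point its window at the barcode label on the tray from about 8 cm away and hold it steady for a second, then lay the scanner gently back in its rest the way it lay. Then slide the red tray, kept level, under the clear roof of the green riser until it is fully home against the back, and finally swing the orange latch fully shut across the tray's front. Leave all the other things on the table where they are.

Things in the scene. Friction and masses are not known exactly. Their poses are not given: they have to be found in the camera images.
- tray: red open tray of shoe charms, loose, 250 g: 140 long (x) x 110 wide (y) x 35 high, standing on the table. Origin: centre of its underside. +x points to its plain end, which goes into the riser first; at its -x end a thin upright red grip plate stands out. Its +x must end up along the riser's +x
- tray_grip (a point): where to grip the tray: middle of the upright grip plate, 87.5 before the tray's origin along -x, 36 above the table. The plate is 12 thick (tray y), 35 long (tray x, from 70 to 105 before the origin), its top at 50
- label (a point): centre of the white barcode label (36 x 60) lying flat, facing up, on the tray near its grip end: 46 before the tray's origin along -x, 36 above the table
- scanner: black hand scanner with yellow trim, 150 g, lying on its rest: straight handle 130 long (x, from -80 to +50), 34 wide (y), 30 high (z 0 to 30), origin on its underside (20 above the table as it lies); at its +x end an angled head 46 wide reaching to x = 101, from 9 below to 48 above the underside
- scanner_grip (a point): where to grip the scanner: on the handle at its balance point, x = 0, 28 above its underside; pinch across its 34 mm width; fingertips must stay above the rest's lips (27 above the table)
- window (a point): centre of the red scanner window under the head, at x = 79, y = 0, z = 1 in the scanner's frame. Its z axis is the beam, going forward and down along (0.423, 0, -0.906) of the scanner's frame. It reads a label 40 to 130 in front of the window whose centre is within 20 of the beam, the beam within 35 degrees of square to the label, held still
- rest: grey scanner rest, fixed: block 100 (x, from -65 to +35) x 60 (y) x 20 high with two lips 7 high along it, 40 apart, between which the handle lies. Origin on the table; the scanner lies with its origin 20 above this origin and its x along the rest's x, head at +x
- riser: green display riser, fixed, origin on the table amid its bay; a tray goes in along +x. Two cheeks 45 high leave a bay 120 wide (y) from the mouth at x = -72.5 to the back stop at x = +72.5; a clear roof with a yellow front edge covers it from x = -32 to the back, underside 45, top 53 above the table (charms on its back edge to 77). A tray fully home has its origin at x = +2.5, y = 0
- latch (a joint): angle of the orange latch at the mouth by the riser's +y cheek, rad: 0 = shut (a stop), its 42 mm arm pointing along the riser's -y across the tray's front; 1.57 = arm pointing to the riser's -x; 2.9 = stopped, clear of the mouth. It has slight friction and stays where it is left. The arm is 12 to 24 above the table and blocks a tray that is not home
- latch_post (a point): on the upright round orange post of the latch (12 diameter, top at 85 above the table), 70 above the table; 30 from the hinge. Pinch it or push it
- latch_hinge (a point): on the vertical axis of the latch, 70 above the table, at x = -82, y = +68 in the riser's frame. At latch angle a the post is at hinge + 30 * (-sin a, -cos a) in the riser's x and y
- tumbler: bystander: white drinking bottle with black cap, 66 diameter x 170 high, origin at its foot
- tape: bystander: yellow tape roll lying flat, 90 diameter x 24 high
- marker: bystander: blue and white marker pen lying flat, 130 long along its x, 12 thick
- charm_pink: bystander: pink flower charm with a white stud, 44 across, 18 high
- charm_green: bystander: green flower charm with a yellow stud, 44 across, 18 high
- blue_tray: bystander: blue open tray of charms, 100 (x) x 140 (y) x 40 high
- carton: bystander: small cardboard box with yellow tape, 90 (x) x 130 (y) x 60 high

How it is judged:
By the outcome, as a careful person would: the job done as asked, in the order asked, and still so for the second after the job is handed in, with the robot touching nothing.
It also fails if it takes over 72 s, if anything falls off the work surface, if the arm or the gripper's body presses on something with over 40 N, if the wrist force passes 120 N, or if a joint passes its speed limit or range.

### The arm

A 6-joint arm with a two-finger parallel gripper is mounted at the origin on the work surface. World frame = base frame: x ahead of the robot, y to its left, z up, the work surface at z = 0. Lengths are in mm, angles in rad, forces in N, time in s.
With the tool pointing down it reaches from about 425 to 950 mm from the base axis. Payload 3.5 kg.
Tool frame: the origin (TCP) lies at the very end of the fingers, on their centre line; the grasp point (between the pads) lies 19 mm behind it; z points along the fingers, y is the line along which they close (so a half turn about z gives the same grasp; the last joint's range is limited). The gripper opens to 85 mm and grips with 20 to 120 N. Pads are 22 mm wide; open, the fingers measure 114 mm over their backs; the gripper's body (76 mm by 85 mm) begins 54 mm behind the grasp point. The pads swing forward as they close: fully open they stand 13 mm farther back than shut.
Start: joints at [-1.399, 0.286, 1.577, -0, 1.279, -0.15], TCP at [213.509, -640.328, 231.325] pointing down, gripper open.
Joint ranges: [-2.77, 2.77], [-0.9, 2.22], [0.21, 2.48], [-1.53, 4.67], [0.24, 2.81], [-2.84, 2.84]. Speed limits (rad/s): [2.79, 2.79, 3.14, 3.14, 3.14, 3.14].

### API

Orientations are given as a 3x3 rotation matrix whose columns are the frame's x, y, z axes.
In Python, from workcell import r gives the robot as it stands. The module is installed in compiled form; this text tells all that it offers.
- The arm moves only by the tool step_arm, never from a script. Its argument "rows" is a list of rows, each an object of numbers: "dx", "dy", "dz": the shift along the tool's x, y, z in mm; "wx", "wy", "wz": the turn, a rotation vector about the tool's x, y, z in degrees; "grip": the opening, from 0 (shut) to 1 (fully open). A call has exactly 5 rows; each row shifts and turns the commanded pose from where the row before left it, along the tool's axes as they then stand; what a row does not reach is not made up. A row lasts 1/8 s, in which the tool goes at most 62.5 mm and 10.7 degrees, less where a joint would pass 70% of its speed; a pose out of reach is approached as far as the arm can. A call with a gripper value outside its range is refused whole. The fingers move at their own pace and stop on an object; "grip_force" is the grip in N (left out, the last holds). Time passes only in rows, so rows that do not move let the fingers close, or fill a call up. It gives the time, the measured TCP pose, the force, the opening and the grip force at its end, in the units of the state.
- r.get_state(): the state, without advancing time (a new reading comes with each control period).
- r.get_image(name): name is "scene" or "top" or "wrist"; returns a dict with "frame" (420x560x3 uint8, blue, green, red), "z_map" (420x560 float32, mm along the optical axis (not along the pixel's ray), 0 where there is no reading), "camera_matrix" (3x3 intrinsics, pixels), "camera_from_world" (4x4, takes a point from world to camera coordinates). Camera axes: x right, y down, z forward; pixel columns grow to the right and rows downward; lengths in mm; the calibration is good to about 2 mm. The wrist camera is an equidistant fisheye: a pixel r from the principal point sees the ray r / f radians off the axis. A picture is of the moment at which its call begins.
- r.hand_in(): hands the job in; it is judged then, once.
Trained networks look in a picture, given as the dict that the camera call returned (one of the last four; its "shot" number tells which), for a name from the list of things; names that differ only in an ending like _2 or _b are one class to them, and where a whole thing is asked for, a point or a joint stands for the part that bears it (a point fixed in the world has none). Each returns a list of dicts, best first, with "score" (0 to 1); they miss things now and then, are a little off and sometimes report something else, mostly with a low value. They report only what shows in the picture. A call takes as long as a camera call.
- r.find_in(picture, label): "xy" ([column, row] in pixels, amid what is visible of it).
The state is a dict: "time_s": time; "joint_pos": joint angles; "joint_velocities": joint speeds; "tau": joint torques, N m; "eef_pos": TCP position; "tcp_rot": TCP orientation; "wrist_force": force on the tool from outside, world axes, zero at the start; "torque": the same for the moment, N m; "gripper_width": finger opening in mm; "grip_force": force on a finger pad.
Only numpy, scipy, OpenCV 4.12 (cv2) and the standard library are available. Lean on these libraries where they do the work, as an engineer would, in place of code of your own. Each camera call takes 0.05 s, during which the arm holds its last target. There are 200 camera calls.

## Working session

There is one attempt and no reset: what is moved stays moved. The work goes in short steps, Python scripts to look and compute and a tool call to move; the robot and the scene stay as the last step left them, time stands still between calls to the robot, and variables do not carry over. Pictures are saved under pics/ and viewed, at most 10 in all, crops included, and the job is handed in when it is done.

Besides the shell and the picture viewer there is one more tool, called after "Emit:" in YAML: its name, and indented under it one key for each argument. step_arm: Moves the arm, as the interface text tells. Its arguments: {"type":"object","properties":{"rows":{"type":"array","items":{"type":"object","properties":{"dx":{"type":"number"},"dy":{"type":"number"},"dz":{"type":"number"},"wx":{"type":"number"},"wy":{"type":"number"},"wz":{"type":"number"},"grip":{"type":"number"}}}},"grip_force":{"type":"number"}},"required":["rows"]}

```bash
mkdir -p pics; cat > h.py <<'E'
import numpy as np, cv2
from workcell import r
def world(im,u,v,z=None):
    """pixel -> world by depth (z None) or on plane z"""
    K=im["camera_matrix"];T=np.array(im["camera_from_world"]);Ti=np.linalg.inv(T)
    d=np.linalg.inv(K)@np.array([u,v,1.])
    if z is None: return (Ti@np.r_[d*im["z_map"][int(round(v)),int(round(u))],1])[:3]
    c=Ti[:3,3];w=Ti[:3,:3]@d
    return c+w*(z-c[2])/w[2]
def cloud(im):
    K=im["camera_matrix"];Ti=np.linalg.inv(np.array(im["camera_from_world"]))
    v,u=np.mgrid[0:420,0:560]; p=np.stack([u,v,np.ones_like(u)],-1)@np.linalg.inv(K).T*im["z_map"][...,None]
    return p@Ti[:3,:3].T+Ti[:3,3]
E
python3 - <<'E'
from h import *
s=r.get_state();print({k:np.round(v,3).tolist() for k,v in s.items()})
for n in("top","scene"):
    im=r.get_image(n);cv2.imwrite(f"pics/{n}0.png",im["frame"])
    np.savez(f"{n}0.npz",**{k:im[k] for k in("frame","z_map","camera_matrix","camera_from_world")})
    for l in("tray","tray_grip","label","scanner","scanner_grip","window","rest","riser","latch","latch_post","tumbler","tape","marker","carton","blue_tray"):
        for d in r.find_in(im,l)[:1]:
            u,v=d["xy"];print(n,l,np.round(d["xy"]),round(d["score"],2),np.round(world(im,u,v)))
E
```

```text
{'time_s': 0.0, 'joint_pos': [-1.399, 0.287, 1.578, -0.0, 1.279, -0.15], 'joint_velocities': [0.0, -0.001, -0.0, -0.0, -0.002, -0.001], 'tau': [-0.0, -40.598, -29.263, -0.0, 0.006, -0.0], 'eef_pos': [213.373, -639.672, 229.904], 'tcp_rot': [[0.949, 0.316, -0.0], [0.316, -0.949, 0.002], [0.0, -0.002, -1.0]], 'wrist_force': [-0.583, 0.241, 0.216], 'torque': [-0.008, -0.021, 0.016], 'grip_force': 0.0, 'gripper_width': 85.415}
top tray [308. 202.] 0.96 [605. -35.  13.]
top label [308. 202.] 0.88 [605. -34.  13.]
top scanner [418. 222.] 0.76 [ 550. -293.   46.]
top scanner_grip [420. 222.] 0.72 [ 551. -296.   53.]
top window [420. 221.] 0.73 [ 553. -297.   51.]
top rest [423. 237.] 0.69 [ 515. -306.   36.]
top riser [170. 231.] 0.71 [530. 293.  52.]
top latch [213. 269.] 0.63 [439. 185.  86.]
top tumbler [447. 161.] 0.82 [ 680. -345.  124.]
top tape [116. 336.] 0.59 [284. 425.  11.]
top marker [385. 137.] 0.76 [ 771. -231.    0.]
top carton [174. 146.] 0.57 [734. 285.  63.]
top blue_tray [276. 120.] 0.69 [813.  43.   9.]
scene tray [263. 234.] 0.66 [600. -42.  13.]
scene tray_grip [175. 224.] 0.72 [ 566. -298.   49.]
scene label [266. 232.] 0.6 [597. -34.  16.]
scene scanner [176. 224.] 0.6 [ 565. -296.   48.]
scene scanner_grip [176. 224.] 0.76 [ 566. -297.   47.]
scene window [175. 220.] 0.78 [ 551. -300.   44.]
scene rest [167. 222.] 0.63 [ 551. -325.   39.]
scene riser [367. 205.] 0.69 [549. 279.  53.]
scene latch [333. 187.] 0.42 [451. 194.  22.]
scene latch_post [331. 182.] 0.5 [439. 189.  35.]
scene tumbler [148. 257.] 0.79 [ 704. -350.  110.]
scene tape [379. 146.] 0.7 [272. 393.   8.]
scene marker [204. 294.] 0.61 [ 776. -219.    8.]
scene carton [384. 262.] 0.71 [749. 279.  63.]
scene blue_tray [301. 298.] 0.78 [811.  46.   8.]
```

View pics/top0.png

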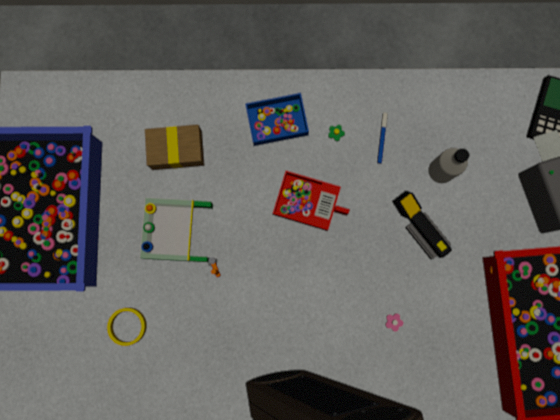

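View pics/scene0.png

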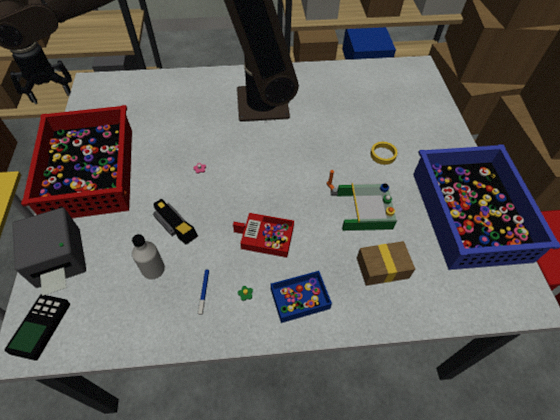

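The top view shows the tray at (308,202) with its grip plate to the right (-y), the riser at (170,231) with its mouth to the right, and the latch at (213,268). The scanner is at (420,222) with its head to the upper left. The scene view shows the same layout. Next I'll fit the poses.

```bash
cat > m.py <<'E'
from h import *
import sys
L={}
for n in("top","scene"):
    im=dict(np.load(f"{n}0.npz"));P=cloud(im);F=im["frame"];H=cv2.cvtColor(F,cv2.COLOR_BGR2HSV);L[n]=(im,P,F,H)
def box(p):
    (c,s,a)=cv2.minAreaRect(p[:,:2].astype(np.float32));return np.round(c,1),np.round(s,1),round(a,1)
for n,(im,P,F,H) in L.items():
    X,Y,Z=P[...,0],P[...,1],P[...,2];ok=im["z_map"]>0
    hue,S,V=H[...,0],H[...,1],H[...,2]
    def reg(x0,x1,y0,y1):return ok&(X>x0)&(X<x1)&(Y>y0)&(Y<y1)
    t=reg(500,720,-160,60);red=((hue<8)|(hue>172))&(S>150)&(V>60)
    print(n,"table z",np.median(Z[reg(400,900,-150,150)]))
    p=P[t&(Z>6)];print("tray all",box(p),len(p))
    p=P[t&(Z>28)&red];print("tray red high",box(p),len(p),np.percentile(p[:,2],[5,50,95]))
    p=P[t&(Z>42)];print("plate",box(p),p.mean(0),len(p))
    w=t&(S<70)&(V>110)&(Z>25);p=P[w];print("label",p.mean(0),box(p),len(p))
    s=reg(420,660,-400,-200)
    p=P[s&(Z>40)];print("scanner",box(p),p.mean(0),len(p))
    p=P[s&(Z>10)];print("scanner+rest",box(p))
    ye=s&(hue>18)&(hue<35)&(S>140)&(V>100)&(Z>30);p=P[ye];print("yellow",len(p),[ (np.round(P[(l==k)].mean(0)),int((l==k).sum())) for l in [cv2.connectedComponents(ye.astype(np.uint8))[1]] for k in range(1,l.max()+1)])
    q=reg(400,660,150,420)
    g=q&(hue>45)&(hue<85)&(S>150)&(Z>35)&(Z<50);p=P[g];print("riser green",box(p),len(p))
    p=P[q&(Z>30)&(hue>40)&(hue<90)];print("riser all",box(p),len(p))
    ye=q&(hue>20)&(hue<35)&(S>120)&(Z>40);p=P[ye];print("yellow edge",box(p),p.mean(0) if len(p) else 0)
    o=q&(hue>3)&(hue<17)&(S>150)&(X<480)&(Y<240);
    for a,b in((5,35),(40,100)):
        p=P[o&(Z>a)&(Z<b)];print("latch",a,len(p), p.mean(0) if len(p) else 0, box(p) if len(p)>3 else 0)
E
python3 m.py; python3 - <<'E'
import cv2
f=cv2.imread("pics/top0.png")
a=cv2.resize(f[160:300,130:240],None,fx=4,fy=4,interpolation=cv2.INTER_CUBIC)[:560]
b=cv2.resize(f[180:270,380:460],None,fx=4,fy=4,interpolation=cv2.INTER_CUBIC)
import numpy as np
o=np.zeros((560,440+320,3),np.uint8);o[:,:440]=a;o[:360,440:]=b
cv2.imwrite("pics/crop0.png",o)
E
```

```text
top table z 1.6934163774817534
tray all (array([609.5, -50.9]), array([214.6, 218.1]), 0.7) 2541
tray red high (array([601.6, -46.7]), array([172. , 108.3]), 72.9) 674 [30.74096571 35.71120745 49.7858339 ]
plate (array([598.5, -95.5]), array([73.5, 44.7]), 83.1) [ 583.54246214 -110.26894669   49.30495059] 86
label [596.03323845 -67.84606829  36.11523007] (array([614.5, -44.6]), array([162.7,  91. ]), 73.2) 207
scanner (array([ 567.9, -304.4]), array([141.5, 193. ]), 85.4) [ 562.07572956 -306.36042133   56.83276653] 1393
scanner+rest (array([ 545.7, -303.2]), array([222.7, 173.2]), 3.8)
yellow 287 [(array([ 589., -273.,   60.]), 235), (array([ 494., -344.,   52.]), 52)]
riser green (array([531.3, 223. ]), array([ 39.2, 139.9]), 87.1) 128
riser all (array([536.2, 281.6]), array([156.5, 144.4]), 86.9) 994
yellow edge (array([535.9, 298.9]), array([111.4, 142. ]), 87.1) [549.63261999 277.51526963  57.00976743]
latch 5 36 [442.06356751 187.81125863  23.97981019] (array([440.1, 187.6]), array([32.1,  8.8]), 23.1)
latch 40 31 [435.41959473 183.88904661  76.48173928] (array([435.8, 185.2]), 
[... 456 characters left out ...]
rray([ 562.2, -302.1]), array([189.2, 124.4]), 3.4) [ 559.3904202  -298.66727888   51.8804515 ] 665
scanner+rest (array([ 556.5, -327.2]), array([177.6, 134.6]), 22.3)
yellow 126 [(array([ 494., -344.,   50.]), 27), (array([ 589., -272.,   59.]), 99)]
riser green (array([536.5, 280.3]), array([154.1, 146.7]), 87.1) 178
riser all (array([535. , 281.1]), array([158.1, 149.7]), 87.1) 983
yellow edge (array([534. , 297.6]), array([112.4, 142.9]), 89.0) [554.72238311 278.94305557  56.28736653]
latch 5 25 [442.99605613 186.45375413  24.39351913] (array([441.7, 187.5]), array([26.1, 11.2]), 15.3)
latch 40 33 [438.2389069  184.94522558  67.19822152] (array([436.6, 185.8]), array([ 8.8, 11.8]), 52.5)
```

View pics/crop0.png

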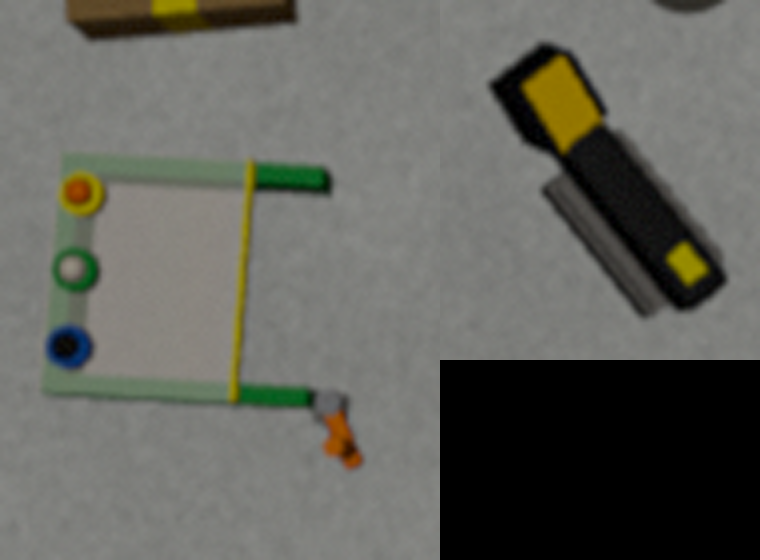

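The crop shows the riser's yellow edge running from (252,165) to (235,400) and the latch arm swung out to the lower right, so it is open and clear of the mouth. The scanner lies at about 37° yaw. I'll refine by projecting the points on each body's axes.

```bash
cat >> m.py <<'E'
print("-----")
def ax(yaw):
    c,s=np.cos(np.radians(yaw)),np.sin(np.radians(yaw));return np.array([[c,s],[-s,c]])
def pc(v):return np.round(np.percentile(v,[1,4,50,96,99]),1)
for n,(im,P,F,H) in L.items():
    X,Y,Z=P[...,0],P[...,1],P[...,2];ok=im["z_map"]>0
    hue,S,V=H[...,0],H[...,1],H[...,2]
    def reg(x0,x1,y0,y1):return ok&(X>x0)&(X<x1)&(Y>y0)&(Y<y1)
    # handle: black, z 44..56
    s=reg(460,650,-380,-230)
    p=P[s&(V<70)&(Z>44)&(Z<56)][:,:2]
    c=p.mean(0);u,sv,vt=np.linalg.svd(p-c);d=vt[0]*np.sign(vt[0][0]);print(n,"handle yaw pca",np.degrees(np.arctan2(d[1],d[0])),c,len(p))
    for yaw in(36.5,37.5,38.5):
        m=P[s&(Z>44)&(Z<56)];q=(m[:,:2]-[545,-305])@ax(yaw).T;h=q[q[:,0]<45]
        print(yaw,"along",pc(q[:,0]),"across",pc(h[:,1]),"slope",np.polyfit(h[:,0],h[:,1],1)[0])
    q=(P[s&(Z>56)][:,:2]-[545,-305])@ax(37.5).T;print("head",pc(q[:,0]),pc(q[:,1]))
    q=reg(440,640,170,390)
    for yaw in(86,87,88):
        A=ax(yaw);g=P[q&(Z>35)&(Z<62)&(hue>40)&(hue<90)];e=(g[:,:2]-[530,285])@A.T
        ye=P[q&(hue>20)&(hue<35)&(S>120)&(Z>42)&(Z<60)&(Y<265)];y=(ye[:,:2]-[530,285])@A.T
        print(yaw,"riser x",pc(e[:,0]),"y",pc(e[:,1]),"edge x",pc(y[:,0]),"y",pc(y[:,1]),"slope",np.polyfit(y[:,1],y[:,0],1)[0])
    t=reg(520,700,-150,50);red=((hue<8)|(hue>172))&(S>150)&(V>60)
    for yaw in(162-90,73,74):
        yw=yaw;A=ax(yw);e=(P[t&(Z>29)&(Z<42)&red][:,:2]-[605,-30])@A.T
        k=(P[t&(Z>43)&red][:,:2]-[605,-30])@A.T
        print(yw,"tray x",pc(e[:,0]),"y",pc(e[:,1]),"plate x",pc(k[:,0]),"y",pc(k[:,1]),"slope",np.polyfit(k[:,0],k[:,1],1)[0])
E
python3 m.py | sed -n '/-----/,$p'
```

```text
-----
top handle yaw pca 39.06452522222035 [ 534.76273618 -311.01936485] 717
36.5 along [-85.7 -81.2 -12.1  83.2  86.7] across [-17.6 -16.1   0.2  15.3  19.9] slope 0.016060055684642527
37.5 along [-85.7 -81.  -12.3  83.3  86.8] across [-18.  -15.9   0.4  15.9  18.8] slope -0.002506706904552496
38.5 along [-85.7 -80.9 -12.3  83.3  86.8] across [-18.6 -15.7   0.9  16.2  18.2] slope -0.02007058123901149
head [-75.3  27.8  62.9  79.9  81.8] [-23.1 -20.9  -1.   20.7  21.9]
86 riser x [-79.6 -74.1  18.6  72.6  74. ] y [-78.1 -76.7 -21.5  64.6  65.7] edge x [-41.9 -41.5 -39.4 -36.7 -36.1] y [-74.7 -71.3  -5.1  59.7  63.2] slope -0.012323765768022925
87 riser x [-79.9 -73.9  17.9  72.2  74.1] y [-78.  -76.6 -22.6  64.6  65.5] edge x [-41.5 -41.4 -39.6 -36.7 -36.3] y [-74.  -70.6  -4.5  60.4  63.8] slope 0.0051116942358052034
88 riser x [-79.9 -74.1  17.4  72.1  74.6] y [-78.2 -76.9 -23.7  64.9  66. ] edge x [-42.5 -41.9 -39.4 -36.2 -35.5] y [-73.3 -69.9  -3.8  61.1  64.5] slope 0.022550259267212037
72 tray x [-72.5 -67.7 -35.6  67.5  68.8] y [-55.6 -54.5   8.   51.5  52.8] plate x [-102.3 -
[... 1282 characters left out ...]
-72.4   8.9  69.8  73.6] y [-79.4 -78.3   5.3  62.8  66.6] edge x [-42.8 -42.2 -39.5 -36.7 -35.6] y [-75.8 -75.5 -11.9  57.3  64.9] slope 0.019244147152495072
72 tray x [-92.8 -74.9 -30.8  68.6  70.1] y [-58.4 -57.5 -16.9  52.2  53.3] plate x [-101.4  -99.6  -85.3  -71.3  -70.5] y [-11.9 -10.9  -6.3   0.3   0.8] slope -0.031984588977469794
73 tray x [-93.  -75.1 -31.   68.7  69.9] y [-58.6 -57.4 -16.1  52.   53.1] plate x [-101.5  -99.6  -85.4  -71.4  -70.7] y [-10.3  -9.3  -4.5   1.9   2.5] slope -0.04662565073067341
74 tray x [-93.1 -75.2 -31.4  68.4  69.8] y [-59.3 -57.7 -15.3  52.   53.7] plate x [-101.5  -99.7  -85.6  -71.5  -70.8] y [-8.7 -7.7 -3.   3.6  4.1] slope -0.06128129562259247
```

```bash
cat > plan.py <<'E'
import numpy as np, json, sys
from scipy.spatial.transform import Rotation as Ro
def down(yaw,pitch=0):
    """tool down, x along yaw; pitch>0 (deg): tool x tips downward"""
    c,s=np.cos(np.radians(yaw)),np.sin(np.radians(yaw))
    B=np.array([[c,s,0],[s,-c,0],[0,0,-1.]])
    return B.T.T@Ro.from_euler("y",-pitch,degrees=True).as_matrix()
def go(wps,start=None,save=True):
    """wps: (x,y,z,yaw,pitch,nrows,grip) ; nrows=0 -> auto"""
    p,R=(np.array(start[0],float),np.array(start[1])) if start else (lambda d:(d["p"],d["R"]))(np.load("cmd.npz"))
    rows=[]
    for w in wps:
        x,y,z,yaw,pit,n,g=w; T=down(yaw,pit);q=np.array([x,y,z],float)
        rv=Ro.from_matrix(R.T@T).as_rotvec(degrees=True)
        n=n or max(1,int(np.ceil(max(np.linalg.norm(q-p)/52,np.linalg.norm(rv)/9.5))))
        p0,R0=p,R
        for i in range(1,n+1):
            d=np.round(R.T@(p0+(q-p0)*i/n-p),1)
            r=np.round(Ro.from_matrix(R.T@(R0@Ro.from_rotvec(rv*i/n,degrees=True).as_matrix())).as_rotvec(degrees=True),1)
            row={k:float(v) for k,v in zip(("dx","dy","dz","wx","wy","wz"),[*d,*r]) if v}
            row["grip"]=g; rows.append(row)
            p=p+R@d; R=R@Ro.from_rotvec(r,degrees=True).as_matrix()
    while len(rows)%5: rows.append({"grip":rows[-1]["grip"]})
    for i in range(0,len(rows),5): print(json.dumps(rows[i:i+5]).replace(" ","").replace('"',''))
    if save: np.savez("cmd.npz",p=p,R=R)
E
python3 - <<'E'
from plan import *
print(down(37.5,10).round(2))
y=18.43
go([(541,-308,230,37.5,0,0,1)],([213.5,-640.3,231.3],down(y)))
E
```

```text
[[ 0.78  0.61 -0.14]
 [ 0.6  -0.79 -0.11]
 [-0.17  0.   -0.98]]
[{dx:46.2,dy:-23.5,dz:0.1,wz:-2.1,grip:1},{dx:47.0,dy:-21.8,dz:0.2,wz:-2.1,grip:1},{dx:47.8,dy:-20.1,dz:0.1,wz:-2.2,grip:1},{dx:48.5,dy:-18.2,dz:0.2,wz:-2.1,grip:1},{dx:49.2,dy:-16.5,dz:0.1,wz:-2.1,grip:1}]
[{dx:49.7,dy:-14.6,dz:0.2,wz:-2.1,grip:1},{dx:50.3,dy:-12.8,dz:0.1,wz:-2.1,grip:1},{dx:50.7,dy:-10.9,dz:0.2,wz:-2.2,grip:1},{dx:51.0,dy:-9.0,dz:0.1,wz:-2.1,grip:1},{grip:1}]
```

Emit:
step_arm:
  rows:
    - {"dx": 46.2,"dy": -23.5,"dz": 0.1,"wz": -2.1,"grip": 1}
    - {"dx": 47.0,"dy": -21.8,"dz": 0.2,"wz": -2.1,"grip": 1}
    - {"dx": 47.8,"dy": -20.1,"dz": 0.1,"wz": -2.2,"grip": 1}
    - {"dx": 48.5,"dy": -18.2,"dz": 0.2,"wz": -2.1,"grip": 1}
    - {"dx": 49.2,"dy": -16.5,"dz": 0.1,"wz": -2.1,"grip": 1}

```text
schema error: expected keys dx, dy, dz, wx, wy, wz, grip
```

Emit:
step_arm:
  rows:
    - {"dx": 49.7,"dy": -14.6,"dz": 0.2,"wz": -2.1,"grip": 1}
    - {"dx": 50.3,"dy": -12.8,"dz": 0.1,"wz": -2.1,"grip": 1}
    - {"dx": 50.7,"dy": -10.9,"dz": 0.2,"wz": -2.2,"grip": 1}
    - {"dx": 51.0,"dy": -9.0,"dz": 0.1,"wz": -2.1,"grip": 1}
    - {"grip": 1}

```text
schema error: expected keys dx, dy, dz, wx, wy, wz, grip
```

Emit:
step_arm:
  rows:
    - {"dx": 46.2,"dy": -23.5,"dz": 0.1,"wx": 0,"wy": 0,"wz": -2.1,"grip": 1}
    - {"dx": 47.0,"dy": -21.8,"dz": 0.2,"wx": 0,"wy": 0,"wz": -2.1,"grip": 1}
    - {"dx": 47.8,"dy": -20.1,"dz": 0.1,"wx": 0,"wy": 0,"wz": -2.2,"grip": 1}
    - {"dx": 48.5,"dy": -18.2,"dz": 0.2,"wx": 0,"wy": 0,"wz": -2.1,"grip": 1}
    - {"dx": 49.2,"dy": -16.5,"dz": 0.1,"wx": 0,"wy": 0,"wz": -2.1,"grip": 1}

```text
time_s: 2.22
eef_pos: [396.4, -454.4, 230.8]
tcp_rot: [[0.874, 0.486, 0.0], [0.486, -0.874, -0.0], [0.0, 0.001, -1.0]]
wrist_force: [0.1, 0.2, 0.9]
gripper_width: 84.9
grip_force: 0.0
```

Emit:
step_arm:
  rows:
    - {"dx": 49.7,"dy": -14.6,"dz": 0.2,"wx": 0,"wy": 0,"wz": -2.1,"grip": 1}
    - {"dx": 50.3,"dy": -12.8,"dz": 0.1,"wx": 0,"wy": 0,"wz": -2.1,"grip": 1}
    - {"dx": 50.7,"dy": -10.9,"dz": 0.2,"wx": 0,"wy": 0,"wz": -2.2,"grip": 1}
    - {"dx": 51.0,"dy": -9.0,"dz": 0.1,"wx": 0,"wy": 0,"wz": -2.1,"grip": 1}
    - {"dx": 0,"dy": 0,"dz": 0,"wx": 0,"wy": 0,"wz": 0,"grip": 1}

```text
time_s: 2.85
eef_pos: [542.9, -305.3, 230.1]
tcp_rot: [[0.79, 0.613, 0.0], [0.613, -0.79, 0.0], [0.001, 0.0, -1.0]]
wrist_force: [-0.2, 0.3, -0.2]
gripper_width: 85.7
grip_force: 0.0
```

```bash
cat >> h.py <<'E'
def fcloud(im):
    """fisheye wrist camera cloud"""
    K=im["camera_matrix"];Ti=np.linalg.inv(np.array(im["camera_from_world"]))
    v,u=np.mgrid[0:420,0:560];a=(u-K[0,2])/K[0,0];b=(v-K[1,2])/K[1,1];t=np.hypot(a,b);k=np.where(t>1e-9,np.tan(np.minimum(t,1.4))/np.maximum(t,1e-9),1)
    p=np.stack([a*k,b*k,np.ones_like(a)],-1)*im["z_map"][...,None]
    return p@Ti[:3,:3].T+Ti[:3,3]
def ax(yaw):
    c,s=np.cos(np.radians(yaw)),np.sin(np.radians(yaw));return np.array([[c,s],[-s,c]])
def pc(v):return np.round(np.percentile(v,[1,4,50,96,99]),1)
E
python3 - <<'E'
from h import *
im=r.get_image("wrist");s=r.get_state();print(s["time_s"],np.round(s["eef_pos"],1),np.round(s["tcp_rot"],3).tolist())
cv2.imwrite("pics/w1.png",im["frame"]);np.savez("w1.npz",**{k:im[k] for k in("frame","z_map","camera_matrix","camera_from_world")})
P=fcloud(im);H=cv2.cvtColor(im["frame"],cv2.COLOR_BGR2HSV);Z=P[...,2];V=H[...,2]
d=np.hypot(P[...,0]-545,P[...,1]+305);ok=(im["z_map"]>0)&(d<110)
print("table",np.median(Z[ok&(Z<15)]))
for lo,hi in((45,55),(24,30),(17,23)):
  m=ok&(Z>lo)&(Z<hi);p=P[m][:,:2]
  for yaw in(37,38):
    q=(p-[541.4,-307.7])@ax(yaw).T;h=q[(q[:,0]<40)&(abs(q[:,1])<35)]
    print(lo,yaw,len(p),"x",pc(q[:,0]),"y",pc(h[:,1]),[np.round(np.percentile(h[(h[:,0]>a)&(h[:,0]<a+15)][:,1],[3,97]),1).tolist() for a in(-70,-10,20)] if lo==45 else "")
E
```

```text
2.9 [ 541.7 -306.8  230. ] [[0.791, 0.612, -0.0], [0.612, -0.791, -0.0], [-0.0, 0.0, -1.0]]
table 0.4674786952680279
45 37 4042 x [-81.2 -75.5  -6.6  86.9  89.9] y [-16.6 -15.3  -0.2  14.5  15.5] [[-15.2, 15.3], [-15.5, 15.1], [-14.9, 15.5]]
45 38 4042 x [-81.2 -75.5  -6.5  86.8  89.9] y [-16.7 -15.2   0.   15.1  16.4] [[-14.0, 16.3], [-15.5, 15.1], [-15.3, 15.0]]
24 37 882 x [-69.8 -67.1 -23.1  17.   19.4] y [-25.4 -25.   19.5  25.   25.2] 
24 38 882 x [-69.7 -66.8 -23.3  16.8  19.2] y [-25.2 -24.6  19.7  25.5  26.2] 
17 37 815 x [-74.2 -70.8 -20.5  22.6  23.8] y [-29.6 -29.1  17.5  28.8  29.2] 
17 38 815 x [-74.2 -70.7 -20.7  22.4  24.1] y [-29.2 -28.8  17.7  29.3  30. ]
```

View pics/w1.png

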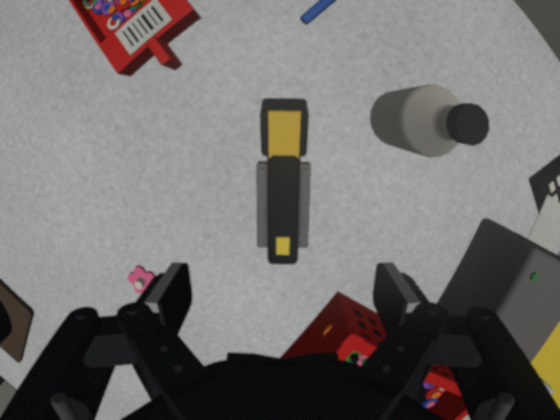

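The wrist view shows the scanner centred at about (283,180), head up, square to the fingers, with free table on both sides. I'll descend and grip.

```bash
sed -i 's/ if v}/}/; s/\.replace(.".,..)//' plan.py; python3 - <<'E'
from plan import *
go([(539.8,-308.9,90,37.5,0,4,1),(539.8,-308.9,50,37.5,0,1,1),(539.8,-308.9,31,37.5,0,2,1),(539.8,-308.9,31,37.5,0,3,0)])
E
```

```text
[{"dx":-0.4,"dy":-0.0,"dz":35.0,"wx":0.0,"wy":0.0,"wz":0.0,"grip":1},{"dx":-0.3,"dy":-0.0,"dz":35.0,"wx":0.0,"wy":0.0,"wz":0.0,"grip":1},{"dx":-0.4,"dy":-0.0,"dz":35.0,"wx":0.0,"wy":0.0,"wz":0.0,"grip":1},{"dx":-0.4,"dy":-0.0,"dz":35.0,"wx":0.0,"wy":0.0,"wz":0.0,"grip":1},{"dx":0.0,"dy":-0.0,"dz":40.0,"wx":0.0,"wy":0.0,"wz":0.0,"grip":1}]
[{"dx":0.0,"dy":-0.0,"dz":9.5,"wx":0.0,"wy":0.0,"wz":0.0,"grip":1},{"dx":0.0,"dy":-0.0,"dz":9.5,"wx":0.0,"wy":0.0,"wz":0.0,"grip":1},{"dx":0.0,"dy":-0.0,"dz":0.0,"wx":0.0,"wy":0.0,"wz":0.0,"grip":0},{"dx":0.0,"dy":-0.0,"dz":0.0,"wx":0.0,"wy":0.0,"wz":0.0,"grip":0},{"dx":0.0,"dy":-0.0,"dz":0.0,"wx":0.0,"wy":0.0,"wz":0.0,"grip":0}]
```

Emit:
step_arm:
  rows:
    - {"dx": -0.4,"dy": 0,"dz": 35.0,"wx": 0,"wy": 0,"wz": 0,"grip": 1}
    - {"dx": -0.3,"dy": 0,"dz": 35.0,"wx": 0,"wy": 0,"wz": 0,"grip": 1}
    - {"dx": -0.4,"dy": 0,"dz": 35.0,"wx": 0,"wy": 0,"wz": 0,"grip": 1}
    - {"dx": -0.4,"dy": 0,"dz": 35.0,"wx": 0,"wy": 0,"wz": 0,"grip": 1}
    - {"dx": 0,"dy": 0,"dz": 40.0,"wx": 0,"wy": 0,"wz": 0,"grip": 1}

```text
time_s: 3.52
eef_pos: [539.1, -310.8, 49.6]
tcp_rot: [[0.794, 0.608, 0.001], [0.608, -0.794, -0.001], [-0.0, 0.002, -1.0]]
wrist_force: [0.2, -0.2, 0.0]
gripper_width: 85.3
grip_force: 0.0
```

Emit:
step_arm:
  rows:
    - {"dx": 0,"dy": 0,"dz": 9.5,"wx": 0,"wy": 0,"wz": 0,"grip": 1}
    - {"dx": 0,"dy": 0,"dz": 9.5,"wx": 0,"wy": 0,"wz": 0,"grip": 1}
    - {"dx": 0,"dy": 0,"dz": 0,"wx": 0,"wy": 0,"wz": 0,"grip": 0}
    - {"dx": 0,"dy": 0,"dz": 0,"wx": 0,"wy": 0,"wz": 0,"grip": 0}
    - {"dx": 0,"dy": 0,"dz": 0,"wx": 0,"wy": 0,"wz": 0,"grip": 0}
  grip_force: 40

```text
time_s: 4.15
eef_pos: [540.5, -309.5, 32.5]
tcp_rot: [[0.793, 0.609, 0.002], [0.609, -0.793, -0.001], [0.001, 0.002, -1.0]]
wrist_force: [-3.2, 1.4, 3.3]
gripper_width: 33.3
grip_force: 39.3
```

```bash
python3 - <<'E'
from h import *
from plan import *
im=dict(np.load("w1.npz"));P=fcloud(im);H=cv2.cvtColor(im["frame"],cv2.COLOR_BGR2HSV)
X,Y,Z=P[...,0],P[...,1],P[...,2];near=(np.hypot(X-594,Y+74)<45)&(Z>28)&(Z<45)
w=near&(H[...,1]<60)&(H[...,2]>100);w=cv2.morphologyEx(w.astype(np.uint8),cv2.MORPH_CLOSE,np.ones((5,5)))>0
n,l,st,c=cv2.connectedComponentsWithStats(w.astype(np.uint8));k=1+np.argmax(st[1:,4]);p=P[l==k];print("label",len(p),p.mean(0),cv2.minAreaRect(p[:,:2].astype(np.float32)))
red=((H[...,0]<8)|(H[...,0]>172))&(H[...,1]>150)
p=P[red&(np.hypot(X-581,Y+114)<30)&(Z>44)&(Z<56)];print("plate",len(p),p.mean(0),cv2.minAreaRect(p[:,:2].astype(np.float32)))
lab=np.array([593.5,-74.6,36]);R=down(37.5,8)
b=np.array([.423,0,.906]);tcp=lab-R@(np.array([79,0,10])+80*b);print("tcp",tcp,"beam",R@b)
x,y,z=tcp
go([(539.8,-308.9,51,37.5,0,3,0),(539.8,-308.9,140,37.5,0,3,0),(x,y,z+15,37.5,8,7,0),(x,y,z,37.5,8,2,0)])
E
```

```text
label 1443 [593.7770021 -74.6184925  37.6758863] ((583.09912109375, -153.77505493164062), (205.94297790527344, 63.62886428833008), 82.19791412353516)
plate 334 [ 581.88101587 -114.48338033   49.94772538] ((581.15625, -113.97933959960938), (34.10953140258789, 12.710122108459473), 73.1136703491211)
tcp [ 513.95613185 -135.63615676  133.38160302] beam [ 0.23228796  0.17824082 -0.95605309]
[{"dx":0.0,"dy":-0.0,"dz":-6.7,"wx":0.0,"wy":0.0,"wz":0.0,"grip":0},{"dx":0.0,"dy":-0.0,"dz":-6.6,"wx":0.0,"wy":0.0,"wz":0.0,"grip":0},{"dx":0.0,"dy":-0.0,"dz":-6.7,"wx":0.0,"wy":0.0,"wz":0.0,"grip":0},{"dx":0.0,"dy":-0.0,"dz":-29.7,"wx":0.0,"wy":0.0,"wz":0.0,"grip":0},{"dx":0.0,"dy":-0.0,"dz":-29.6,"wx":0.0,"wy":0.0,"wz":0.0,"grip":0}]
[{"dx":0.0,"dy":-0.0,"dz":-29.7,"wx":0.0,"wy":0.0,"wz":0.0,"grip":0},{"dx":12.2,"dy":-21.9,"dz":-1.2,"wx":0.0,"wy":-1.1,"wz":0.0,"grip":0},{"dx":12.1,"dy":-21.9,"dz":-1.4,"wx":0.0,"wy":-1.2,"wz":0.0,"grip":0},{"dx":12.1,"dy":-21.9,"dz":-1.7,"wx":0.0,"wy":-1.1,"wz":0.0,"grip":0},{"dx":12.0,"dy":-21.8,"dz":-1.9,"wx":0.0,"wy":-1.2,"wz":0.0,"grip":0}]
[{"dx":12.1,"dy":-21.9,"dz":-2.2,"wx":0.0,"wy":-1.1,"wz":0.0,"grip":0},{"dx":11.9,"dy":-21.9,"dz":-2.4,"wx":0.0,"wy":-1.2,"wz":0.0,"grip":0},{"dx":11.9,"dy":-21.9,"dz":-2.6,"wx":0.0,"wy":-1.1,"wz":0.0,"grip":0},{"dx":1.1,"dy":0.0,"dz":7.4,"wx":0.0,"wy":0.0,"wz":0.0,"grip":0},{"dx":1.0,"dy":0.0,"dz":7.4,"wx":0.0,"wy":0.0,"wz":0.0,"grip":0}]
```

The wrist cloud confirms the label at (593.8, -74.6) and the plate at (581.2, -114.0) with 73.1° yaw. I'll lift and move to the scanning pose.

Emit:
step_arm:
  rows:
    - {"dx": 0,"dy": 0,"dz": -6.7,"wx": 0,"wy": 0,"wz": 0,"grip": 0}
    - {"dx": 0,"dy": 0,"dz": -6.6,"wx": 0,"wy": 0,"wz": 0,"grip": 0}
    - {"dx": 0,"dy": 0,"dz": -6.7,"wx": 0,"wy": 0,"wz": 0,"grip": 0}
    - {"dx": 0,"dy": 0,"dz": -29.7,"wx": 0,"wy": 0,"wz": 0,"grip": 0}
    - {"dx": 0,"dy": 0,"dz": -29.6,"wx": 0,"wy": 0,"wz": 0,"grip": 0}

```text
time_s: 4.78
eef_pos: [539.4, -308.7, 110.9]
tcp_rot: [[0.793, 0.609, -0.001], [0.609, -0.793, 0.001], [-0.0, -0.001, -1.0]]
wrist_force: [0.9, -0.2, -1.1]
gripper_width: 33.3
grip_force: 41.0
```

Emit:
step_arm:
  rows:
    - {"dx": 0,"dy": 0,"dz": -29.7,"wx": 0,"wy": 0,"wz": 0,"grip": 0}
    - {"dx": 12.2,"dy": -21.9,"dz": -1.2,"wx": 0,"wy": -1.1,"wz": 0,"grip": 0}
    - {"dx": 12.1,"dy": -21.9,"dz": -1.4,"wx": 0,"wy": -1.2,"wz": 0,"grip": 0}
    - {"dx": 12.1,"dy": -21.9,"dz": -1.7,"wx": 0,"wy": -1.1,"wz": 0,"grip": 0}
    - {"dx": 12.0,"dy": -21.8,"dz": -1.9,"wx": 0,"wy": -1.2,"wz": 0,"grip": 0}

```text
time_s: 5.4
eef_pos: [524.7, -209.1, 145.1]
tcp_rot: [[0.79, 0.609, -0.064], [0.607, -0.793, -0.049], [-0.081, 0.0, -0.997]]
wrist_force: [-0.3, -0.3, -1.6]
gripper_width: 33.1
grip_force: 41.0
```

Emit:
step_arm:
  rows:
    - {"dx": 12.1,"dy": -21.9,"dz": -2.2,"wx": 0,"wy": -1.1,"wz": 0,"grip": 0}
    - {"dx": 11.9,"dy": -21.9,"dz": -2.4,"wx": 0,"wy": -1.2,"wz": 0,"grip": 0}
    - {"dx": 11.9,"dy": -21.9,"dz": -2.6,"wx": 0,"wy": -1.1,"wz": 0,"grip": 0}
    - {"dx": 1.1,"dy": 0,"dz": 7.4,"wx": 0,"wy": 0,"wz": 0,"grip": 0}
    - {"dx": 1.0,"dy": 0,"dz": 7.4,"wx": 0,"wy": 0,"wz": 0,"grip": 0}

```text
time_s: 6.02
eef_pos: [513.9, -136.0, 133.1]
tcp_rot: [[0.785, 0.609, -0.11], [0.603, -0.793, -0.085], [-0.139, 0.001, -0.99]]
wrist_force: [-0.2, -0.7, -2.0]
gripper_width: 32.9
grip_force: 41.1
```

Emit:
step_arm:
  rows:
    - {"dx": 0,"dy": 0,"dz": 0,"wx": 0,"wy": 0,"wz": 0,"grip": 0}
    - {"dx": 0,"dy": 0,"dz": 0,"wx": 0,"wy": 0,"wz": 0,"grip": 0}
    - {"dx": 0,"dy": 0,"dz": 0,"wx": 0,"wy": 0,"wz": 0,"grip": 0}
    - {"dx": 0,"dy": 0,"dz": 0,"wx": 0,"wy": 0,"wz": 0,"grip": 0}
    - {"dx": 0,"dy": 0,"dz": 0,"wx": 0,"wy": 0,"wz": 0,"grip": 0}

```text
time_s: 6.65
eef_pos: [513.9, -135.7, 133.6]
tcp_rot: [[0.785, 0.609, -0.11], [0.603, -0.793, -0.085], [-0.139, 0.0, -0.99]]
wrist_force: [0.3, 0.6, -1.4]
gripper_width: 33.2
grip_force: 41.0
```

```bash
python3 - <<'E'
from h import *
im=r.get_image("wrist");s=r.get_state();print(s["time_s"],np.round(s["eef_pos"],1),np.round(s["tcp_rot"],3).tolist(),s["gripper_width"])
cv2.imwrite("pics/w2.png",im["frame"])
P=fcloud(im);R=np.array(s["tcp_rot"]);q=(P-s["eef_pos"])@R
H=cv2.cvtColor(im["frame"],cv2.COLOR_BGR2HSV)
m=(im["z_map"]>0)&(abs(q[...,1])<30)&(q[...,2]<0)&(q[...,2]>-45)&(q[...,0]>35)&(q[...,0]<130)
p=q[m];print(len(p));print("head x",pc(p[:,0]),"y",pc(p[:,1]),"z",pc(p[:,2]))
h=(im["z_map"]>0)&(abs(q[...,1])<12)&(q[...,0]>18)&(q[...,0]<46)&(abs(q[...,2]+19)<15)
p=q[h];print("handle top tilt",len(p),np.polyfit(p[:,0],p[:,2],1) if len(p)>5 else "")
E
```

```text
6.7 [ 513.9 -135.7  133.5] [[0.785, 0.609, -0.11], [0.603, -0.793, -0.085], [-0.139, 0.0, -0.99]] 33.13995073140196
17598
head x [35.9 38.6 67.  91.8 95. ] y [-21.7 -20.    0.2  20.2  21.9] z [-38.1 -37.2 -27.8 -13.3  -6.4]
handle top tilt 3730 [ -0.08116145 -15.89259127]
```

View pics/w2.png

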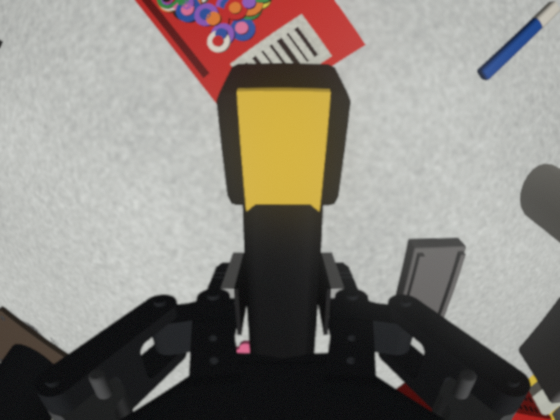

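The picture shows the scanner held straight (head at (283,135)) over the tray's label at (290,40), with the empty rest at (437,265). The pose is as planned, so I'll hold still.

Emit:
step_arm:
  rows:
    - {"dx": 0,"dy": 0,"dz": 0,"wx": 0,"wy": 0,"wz": 0,"grip": 0}
    - {"dx": 0,"dy": 0,"dz": 0,"wx": 0,"wy": 0,"wz": 0,"grip": 0}
    - {"dx": 0,"dy": 0,"dz": 0,"wx": 0,"wy": 0,"wz": 0,"grip": 0}
    - {"dx": 0,"dy": 0,"dz": 0,"wx": 0,"wy": 0,"wz": 0,"grip": 0}
    - {"dx": 0,"dy": 0,"dz": 0,"wx": 0,"wy": 0,"wz": 0,"grip": 0}

```text
time_s: 7.32
eef_pos: [513.9, -135.6, 133.4]
tcp_rot: [[0.785, 0.609, -0.11], [0.603, -0.793, -0.085], [-0.139, 0.0, -0.99]]
wrist_force: [0.5, -0.2, -1.9]
gripper_width: 33.2
grip_force: 41.0
```

Emit:
step_arm:
  rows:
    - {"dx": 0,"dy": 0,"dz": 0,"wx": 0,"wy": 0,"wz": 0,"grip": 0}
    - {"dx": 0,"dy": 0,"dz": 0,"wx": 0,"wy": 0,"wz": 0,"grip": 0}
    - {"dx": 0,"dy": 0,"dz": 0,"wx": 0,"wy": 0,"wz": 0,"grip": 0}
    - {"dx": 0,"dy": 0,"dz": 0,"wx": 0,"wy": 0,"wz": 0,"grip": 0}
    - {"dx": 0,"dy": 0,"dz": 0,"wx": 0,"wy": 0,"wz": 0,"grip": 0}

```text
time_s: 7.95
eef_pos: [513.9, -135.6, 133.4]
tcp_rot: [[0.785, 0.609, -0.11], [0.603, -0.793, -0.085], [-0.139, -0.0, -0.99]]
wrist_force: [-0.8, -0.5, -1.1]
gripper_width: 33.0
grip_force: 41.0
```

```bash
python3 - <<'E'
from plan import *
x,y,z=513.96,-135.64,133.4
go([(x,y,z+12,37.5,8,1,0),(539.8,-308.9,110,37.5,0,7,0),(539.8,-308.9,110,37.5,0,1,0),(539.8,-308.9,60,37.5,0,2,0),(539.8,-308.9,40,37.5,0,2,0),(539.8,-308.9,32.5,37.5,0,4,0),(539.8,-308.9,32,37.5,0,3,0)])
E
```

```text
[{"dx":-1.6,"dy":0.0,"dz":-11.9,"wx":0.0,"wy":0.0,"wz":0.0,"grip":0},{"dx":-11.3,"dy":21.9,"dz":6.7,"wx":0.0,"wy":1.1,"wz":0.0,"grip":0},{"dx":-11.5,"dy":21.9,"dz":6.5,"wx":0.0,"wy":1.2,"wz":0.0,"grip":0},{"dx":-11.6,"dy":21.8,"dz":6.2,"wx":0.0,"wy":1.1,"wz":0.0,"grip":0},{"dx":-11.7,"dy":21.9,"dz":6.0,"wx":0.0,"wy":1.2,"wz":0.0,"grip":0}]
[{"dx":-11.8,"dy":21.9,"dz":5.8,"wx":0.0,"wy":1.1,"wz":0.0,"grip":0},{"dx":-12.0,"dy":21.9,"dz":5.5,"wx":0.0,"wy":1.2,"wz":0.0,"grip":0},{"dx":-12.0,"dy":21.9,"dz":5.3,"wx":0.0,"wy":1.1,"wz":0.0,"grip":0},{"dx":-0.0,"dy":-0.0,"dz":0.0,"wx":-0.0,"wy":-0.0,"wz":0.0,"grip":0},{"dx":-0.0,"dy":-0.0,"dz":25.0,"wx":-0.0,"wy":-0.0,"wz":0.0,"grip":0}]
[{"dx":-0.0,"dy":-0.0,"dz":25.0,"wx":-0.0,"wy":-0.0,"wz":0.0,"grip":0},{"dx":-0.0,"dy":-0.0,"dz":10.0,"wx":-0.0,"wy":-0.0,"wz":0.0,"grip":0},{"dx":-0.0,"dy":-0.0,"dz":10.0,"wx":-0.0,"wy":-0.0,"wz":0.0,"grip":0},{"dx":-0.0,"dy":-0.0,"dz":1.9,"wx":-0.0,"wy":-0.0,"wz":0.0,"grip":0},{"dx":-0.0,"dy":-0.0,"dz":1.9,"wx":-0.0,"wy":-0.0,"wz":0.0,"grip":0}]
[{"dx":-0.0,"dy":-0.0,"dz":1.9,"wx":-0.0,"wy":-0.0,"wz":0.0,"grip":0},{"dx":-0.0,"dy":-0.0,"dz":1.8,"wx":-0.0,"wy":-0.0,"wz":0.0,"grip":0},{"dx":-0.0,"dy":-0.0,"dz":0.2,"wx":-0.0,"wy":-0.0,"wz":0.0,"grip":0},{"dx":-0.0,"dy":-0.0,"dz":0.2,"wx":-0.0,"wy":-0.0,"wz":0.0,"grip":0},{"dx":-0.0,"dy":-0.0,"dz":0.1,"wx":-0.0,"wy":-0.0,"wz":0.0,"grip":0}]
```

Emit:
step_arm:
  rows:
    - {"dx": -1.6,"dy": 0,"dz": -11.9,"wx": 0,"wy": 0,"wz": 0,"grip": 0}
    - {"dx": -11.3,"dy": 21.9,"dz": 6.7,"wx": 0,"wy": 1.1,"wz": 0,"grip": 0}
    - {"dx": -11.5,"dy": 21.9,"dz": 6.5,"wx": 0,"wy": 1.2,"wz": 0,"grip": 0}
    - {"dx": -11.6,"dy": 21.8,"dz": 6.2,"wx": 0,"wy": 1.1,"wz": 0,"grip": 0}
    - {"dx": -11.7,"dy": 21.9,"dz": 6.0,"wx": 0,"wy": 1.2,"wz": 0,"grip": 0}

```text
time_s: 8.57
eef_pos: [529.2, -235.6, 126.2]
tcp_rot: [[0.792, 0.609, -0.045], [0.608, -0.793, -0.037], [-0.058, 0.001, -0.998]]
wrist_force: [0.2, -0.2, -1.9]
gripper_width: 33.5
grip_force: 41.0
```

Emit:
step_arm:
  rows:
    - {"dx": -11.8,"dy": 21.9,"dz": 5.8,"wx": 0,"wy": 1.1,"wz": 0,"grip": 0}
    - {"dx": -12.0,"dy": 21.9,"dz": 5.5,"wx": 0,"wy": 1.2,"wz": 0,"grip": 0}
    - {"dx": -12.0,"dy": 21.9,"dz": 5.3,"wx": 0,"wy": 1.1,"wz": 0,"grip": 0}
    - {"dx": 0,"dy": 0,"dz": 0,"wx": 0,"wy": 0,"wz": 0,"grip": 0}
    - {"dx": 0,"dy": 0,"dz": 25.0,"wx": 0,"wy": 0,"wz": 0,"grip": 0}

```text
time_s: 9.2
eef_pos: [541.7, -310.1, 88.2]
tcp_rot: [[0.793, 0.609, 0.005], [0.609, -0.793, -0.004], [0.001, 0.006, -1.0]]
wrist_force: [-0.1, -0.2, -1.4]
gripper_width: 33.2
grip_force: 41.1
```

Emit:
step_arm:
  rows:
    - {"dx": 0,"dy": 0,"dz": 25.0,"wx": 0,"wy": 0,"wz": 0,"grip": 0}
    - {"dx": 0,"dy": 0,"dz": 10.0,"wx": 0,"wy": 0,"wz": 0,"grip": 0}
    - {"dx": 0,"dy": 0,"dz": 10.0,"wx": 0,"wy": 0,"wz": 0,"grip": 0}
    - {"dx": 0,"dy": 0,"dz": 1.9,"wx": 0,"wy": 0,"wz": 0,"grip": 0}
    - {"dx": 0,"dy": 0,"dz": 1.9,"wx": 0,"wy": 0,"wz": 0,"grip": 0}

```text
time_s: 9.82
eef_pos: [540.4, -309.2, 37.0]
tcp_rot: [[0.793, 0.609, 0.001], [0.609, -0.793, -0.001], [0.0, 0.001, -1.0]]
wrist_force: [-0.8, 0.5, -0.8]
gripper_width: 33.4
grip_force: 41.0
```

Emit:
step_arm:
  rows:
    - {"dx": 0,"dy": 0,"dz": 1.9,"wx": 0,"wy": 0,"wz": 0,"grip": 0}
    - {"dx": 0,"dy": 0,"dz": 1.8,"wx": 0,"wy": 0,"wz": 0,"grip": 0}
    - {"dx": 0,"dy": 0,"dz": 0.2,"wx": 0,"wy": 0,"wz": 0,"grip": 0}
    - {"dx": 0,"dy": 0,"dz": 0.2,"wx": 0,"wy": 0,"wz": 0,"grip": 0}
    - {"dx": 0,"dy": 0,"dz": 0.1,"wx": 0,"wy": 0,"wz": 0,"grip": 0}

```text
time_s: 10.45
eef_pos: [539.9, -309.0, 32.5]
tcp_rot: [[0.793, 0.609, 0.0], [0.609, -0.793, -0.0], [-0.0, 0.0, -1.0]]
wrist_force: [-1.8, 0.7, 1.2]
gripper_width: 33.0
grip_force: 41.4
```

```bash
python3 - <<'E'
from plan import *
a=(539.8,-308.9);b=(581.3,-114.0)
go([(*a,32,37.5,0,4,1),(*a,52,37.5,0,2,1),(*a,140,37.5,0,2,1),(*b,130,73.1,0,6,1),(*b,130,73.1,0,1,1)])
E
```

```text
[{"dx":-0.0,"dy":-0.0,"dz":0.0,"wx":-0.0,"wy":-0.0,"wz":0.0,"grip":1},{"dx":-0.0,"dy":-0.0,"dz":0.0,"wx":-0.0,"wy":-0.0,"wz":0.0,"grip":1},{"dx":-0.0,"dy":-0.0,"dz":0.0,"wx":-0.0,"wy":-0.0,"wz":0.0,"grip":1},{"dx":-0.0,"dy":-0.0,"dz":0.0,"wx":-0.0,"wy":-0.0,"wz":0.0,"grip":1},{"dx":-0.0,"dy":-0.0,"dz":-10.0,"wx":-0.0,"wy":-0.0,"wz":0.0,"grip":1}]
[{"dx":-0.0,"dy":-0.0,"dz":-10.0,"wx":-0.0,"wy":-0.0,"wz":0.0,"grip":1},{"dx":-0.0,"dy":-0.0,"dz":-44.0,"wx":-0.0,"wy":-0.0,"wz":0.0,"grip":1},{"dx":-0.0,"dy":-0.0,"dz":-44.0,"wx":-0.0,"wy":-0.0,"wz":0.0,"grip":1},{"dx":25.3,"dy":-21.6,"dz":1.7,"wx":-0.0,"wy":-0.0,"wz":-5.9,"grip":1},{"dx":27.3,"dy":-18.8,"dz":1.6,"wx":-0.0,"wy":-0.0,"wz":-6.0,"grip":1}]
[{"dx":29.2,"dy":-15.9,"dz":1.7,"wx":-0.0,"wy":-0.0,"wz":-5.9,"grip":1},{"dx":30.6,"dy":-12.8,"dz":1.7,"wx":-0.0,"wy":-0.0,"wz":-5.9,"grip":1},{"dx":31.8,"dy":-9.6,"dz":1.7,"wx":-0.0,"wy":-0.0,"wz":-5.9,"grip":1},{"dx":32.6,"dy":-6.2,"dz":1.6,"wx":-0.0,"wy":-0.0,"wz":-6.0,"grip":1},{"dx":0.0,"dy":-0.0,"dz":0.0,"wx":-0.0,"wy":-0.0,"wz":0.0,"grip":1}]
```

Emit:
step_arm:
  rows:
    - {"dx": 0,"dy": 0,"dz": 0,"wx": 0,"wy": 0,"wz": 0,"grip": 1}
    - {"dx": 0,"dy": 0,"dz": 0,"wx": 0,"wy": 0,"wz": 0,"grip": 1}
    - {"dx": 0,"dy": 0,"dz": 0,"wx": 0,"wy": 0,"wz": 0,"grip": 1}
    - {"dx": 0,"dy": 0,"dz": 0,"wx": 0,"wy": 0,"wz": 0,"grip": 1}
    - {"dx": 0,"dy": 0,"dz": -10.0,"wx": 0,"wy": 0,"wz": 0,"grip": 1}

```text
time_s: 11.08
eef_pos: [539.2, -308.4, 41.4]
tcp_rot: [[0.793, 0.609, -0.002], [0.609, -0.793, 0.001], [-0.001, -0.002, -1.0]]
wrist_force: [-0.4, -0.2, -0.5]
gripper_width: 85.5
grip_force: 0.0
```

Emit:
step_arm:
  rows:
    - {"dx": 0,"dy": 0,"dz": -10.0,"wx": 0,"wy": 0,"wz": 0,"grip": 1}
    - {"dx": 0,"dy": 0,"dz": -44.0,"wx": 0,"wy": 0,"wz": 0,"grip": 1}
    - {"dx": 0,"dy": 0,"dz": -44.0,"wx": 0,"wy": 0,"wz": 0,"grip": 1}
    - {"dx": 25.3,"dy": -21.6,"dz": 1.7,"wx": 0,"wy": 0,"wz": -5.9,"grip": 1}
    - {"dx": 27.3,"dy": -18.8,"dz": 1.6,"wx": 0,"wy": 0,"wz": -6.0,"grip": 1}

```text
time_s: 11.7
eef_pos: [554.4, -244.0, 139.1]
tcp_rot: [[0.649, 0.761, 0.003], [0.761, -0.649, -0.002], [0.001, 0.004, -1.0]]
wrist_force: [-0.9, 0.7, 0.2]
gripper_width: 85.4
grip_force: 0.0
```

Emit:
step_arm:
  rows:
    - {"dx": 29.2,"dy": -15.9,"dz": 1.7,"wx": 0,"wy": 0,"wz": -5.9,"grip": 1}
    - {"dx": 30.6,"dy": -12.8,"dz": 1.7,"wx": 0,"wy": 0,"wz": -5.9,"grip": 1}
    - {"dx": 31.8,"dy": -9.6,"dz": 1.7,"wx": 0,"wy": 0,"wz": -5.9,"grip": 1}
    - {"dx": 32.6,"dy": -6.2,"dz": 1.6,"wx": 0,"wy": 0,"wz": -6.0,"grip": 1}
    - {"dx": 0,"dy": 0,"dz": 0,"wx": 0,"wy": 0,"wz": 0,"grip": 1}

```text
time_s: 12.32
eef_pos: [581.6, -112.2, 130.9]
tcp_rot: [[0.287, 0.958, 0.001], [0.958, -0.287, -0.0], [0.0, 0.001, -1.0]]
wrist_force: [-0.7, 0.4, -0.3]
gripper_width: 85.5
grip_force: 0.0
```

```bash
python3 - <<'E'
from h import *
im=r.get_image("wrist");s=r.get_state();print(s["time_s"],np.round(s["eef_pos"],1),np.round(s["tcp_rot"],3).tolist())
t=r.get_image("scene")
np.savez("w3.npz",**{k:im[k] for k in("frame","z_map","camera_matrix","camera_from_world")})
cv2.imwrite("pics/w3.png",np.hstack([cv2.resize(im["frame"],(400,300)),cv2.resize(t["frame"][140:350,80:360],(400,300))]))
P=fcloud(im);H=cv2.cvtColor(im["frame"],cv2.COLOR_BGR2HSV);X,Y,Z=P[...,0],P[...,1],P[...,2]
red=((H[...,0]<8)|(H[...,0]>172))&(H[...,1]>150)
p=P[red&(np.hypot(X-581,Y+114)<30)&(Z>44)&(Z<56)];print("plate",len(p),p.mean(0),cv2.minAreaRect(p[:,:2].astype(np.float32)))
P=cloud(t);H=cv2.cvtColor(t["frame"],cv2.COLOR_BGR2HSV)
ye=(t["z_map"]>0)&(np.hypot(P[...,0]-545,P[...,1]+305)<100)&(H[...,0]>18)&(H[...,0]<35)&(H[...,1]>140)&(H[...,2]>100)
n,l=cv2.connectedComponents(ye.astype(np.uint8));print([(np.round(P[l==k].mean(0),1),int((l==k).sum())) for k in range(1,n)])
E
```

```text
12.375 [ 581.6 -113.4  130.9] [[0.289, 0.957, 0.001], [0.957, -0.289, -0.001], [-0.0, 0.001, -1.0]]
plate 557 [ 581.439024   -111.84852798   50.43463706] ((581.4046020507812, -112.26695251464844), (32.85310363769531, 8.892247200012207), 72.93907165527344)
[(array([ 492.8, -344.9,   49.2]), 29), (array([ 588.5, -272. ,   59.2]), 99)]
```

View pics/w3.png

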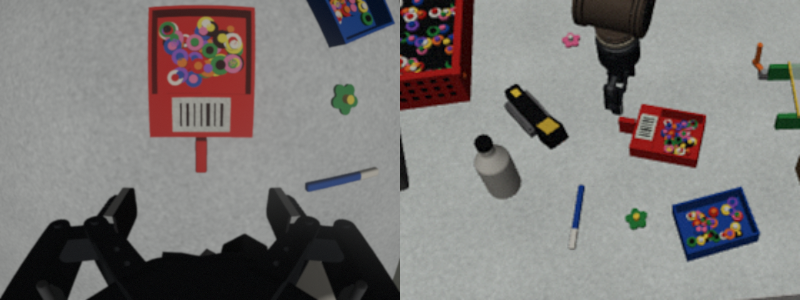

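The scanner is back: its yellow patches at (492.8,-344.9) and (588.5,-272.0) match the start within 1 mm. The grip plate at about (200,155) lies between the fingers, so I'll grip it and slide to just before the mouth.

```bash
python3 - <<'E'
from plan import *
b=(581.3,-113.7)
go([(*b,60,73.1,0,2,1),(*b,18.5,73.1,0,3,1),(*b,18.5,73.1,0,5,0)])
go([(523.1,29.6,18.5,87,0,10,0)])
E
```

```text
[{"dx":0.2,"dy":-0.1,"dz":35.0,"wx":-0.0,"wy":-0.0,"wz":0.0,"grip":1},{"dx":0.1,"dy":-0.0,"dz":35.0,"wx":-0.0,"wy":-0.0,"wz":0.0,"grip":1},{"dx":0.0,"dy":-0.0,"dz":13.8,"wx":-0.0,"wy":-0.0,"wz":0.0,"grip":1},{"dx":0.0,"dy":-0.0,"dz":13.9,"wx":-0.0,"wy":-0.0,"wz":0.0,"grip":1},{"dx":0.0,"dy":-0.0,"dz":13.8,"wx":-0.0,"wy":-0.0,"wz":0.0,"grip":1}]
[{"dx":0.0,"dy":-0.0,"dz":0.0,"wx":-0.0,"wy":-0.0,"wz":0.0,"grip":0},{"dx":0.0,"dy":-0.0,"dz":0.0,"wx":-0.0,"wy":-0.0,"wz":0.0,"grip":0},{"dx":0.0,"dy":-0.0,"dz":0.0,"wx":-0.0,"wy":-0.0,"wz":0.0,"grip":0},{"dx":0.0,"dy":-0.0,"dz":0.0,"wx":-0.0,"wy":-0.0,"wz":0.0,"grip":0},{"dx":0.0,"dy":-0.0,"dz":0.0,"wx":-0.0,"wy":-0.0,"wz":0.0,"grip":0}]
[{"dx":12.0,"dy":-9.7,"dz":0.0,"wx":-0.0,"wy":-0.0,"wz":-1.4,"grip":0},{"dx":12.3,"dy":-9.5,"dz":0.0,"wx":0.0,"wy":-0.0,"wz":-1.4,"grip":0},{"dx":12.5,"dy":-9.1,"dz":0.0,"wx":0.0,"wy":-0.0,"wz":-1.4,"grip":0},{"dx":12.7,"dy":-8.8,"dz":0.0,"wx":0.0,"wy":-0.0,"wz":-1.3,"grip":0},{"dx":12.9,"dy":-8.5,"dz":0.0,"wx":0.0,"wy":-0.0,"wz":-1.4,"grip":0}]
[{"dx":13.1,"dy":-8.3,"dz":0.0,"wx":0.0,"wy":-0.0,"wz":-1.4,"grip":0},{"dx":13.3,"dy":-7.8,"dz":0.0,"wx":0.0,"wy":-0.0,"wz":-1.4,"grip":0},{"dx":13.5,"dy":-7.6,"dz":0.0,"wx":0.0,"wy":-0.0,"wz":-1.4,"grip":0},{"dx":13.7,"dy":-7.2,"dz":0.0,"wx":0.0,"wy":-0.0,"wz":-1.4,"grip":0},{"dx":13.8,"dy":-6.9,"dz":0.0,"wx":0.0,"wy":-0.0,"wz":-1.4,"grip":0}]
```

Emit:
step_arm:
  rows:
    - {"dx": 0.2,"dy": -0.1,"dz": 35.0,"wx": 0,"wy": 0,"wz": 0,"grip": 1}
    - {"dx": 0.1,"dy": 0,"dz": 35.0,"wx": 0,"wy": 0,"wz": 0,"grip": 1}
    - {"dx": 0,"dy": 0,"dz": 13.8,"wx": 0,"wy": 0,"wz": 0,"grip": 1}
    - {"dx": 0,"dy": 0,"dz": 13.9,"wx": 0,"wy": 0,"wz": 0,"grip": 1}
    - {"dx": 0,"dy": 0,"dz": 13.8,"wx": 0,"wy": 0,"wz": 0,"grip": 1}

```text
time_s: 13.05
eef_pos: [582.2, -114.4, 19.0]
tcp_rot: [[0.291, 0.957, 0.002], [0.957, -0.291, -0.001], [-0.0, 0.002, -1.0]]
wrist_force: [0.0, -0.3, -0.1]
gripper_width: 85.2
grip_force: 0.0
```

Emit:
step_arm:
  rows:
    - {"dx": 0,"dy": 0,"dz": 0,"wx": 0,"wy": 0,"wz": 0,"grip": 0}
    - {"dx": 0,"dy": 0,"dz": 0,"wx": 0,"wy": 0,"wz": 0,"grip": 0}
    - {"dx": 0,"dy": 0,"dz": 0,"wx": 0,"wy": 0,"wz": 0,"grip": 0}
    - {"dx": 0,"dy": 0,"dz": 0,"wx": 0,"wy": 0,"wz": 0,"grip": 0}
    - {"dx": 0,"dy": 0,"dz": 0,"wx": 0,"wy": 0,"wz": 0,"grip": 0}
  grip_force: 60

```text
time_s: 13.68
eef_pos: [581.6, -113.9, 19.3]
tcp_rot: [[0.29, 0.957, 0.001], [0.957, -0.29, -0.001], [-0.0, 0.001, -1.0]]
wrist_force: [-1.5, -0.1, 1.9]
gripper_width: 11.2
grip_force: 59.5
```

Gripped at 11.2 mm, which fits the 12 mm plate. I'll slide now.

Emit:
step_arm:
  rows:
    - {"dx": 12.0,"dy": -9.7,"dz": 0,"wx": 0,"wy": 0,"wz": -1.4,"grip": 0}
    - {"dx": 12.3,"dy": -9.5,"dz": 0,"wx": 0,"wy": 0,"wz": -1.4,"grip": 0}
    - {"dx": 12.5,"dy": -9.1,"dz": 0,"wx": 0,"wy": 0,"wz": -1.4,"grip": 0}
    - {"dx": 12.7,"dy": -8.8,"dz": 0,"wx": 0,"wy": 0,"wz": -1.3,"grip": 0}
    - {"dx": 12.9,"dy": -8.5,"dz": 0,"wx": 0,"wy": 0,"wz": -1.4,"grip": 0}

```text
time_s: 14.3
eef_pos: [552.5, -41.3, 19.3]
tcp_rot: [[0.171, 0.985, 0.002], [0.985, -0.171, -0.001], [-0.0, 0.002, -1.0]]
wrist_force: [2.4, -3.2, 4.9]
gripper_width: 11.1
grip_force: 59.8
```

Emit:
step_arm:
  rows:
    - {"dx": 13.1,"dy": -8.3,"dz": 0,"wx": 0,"wy": 0,"wz": -1.4,"grip": 0}
    - {"dx": 13.3,"dy": -7.8,"dz": 0,"wx": 0,"wy": 0,"wz": -1.4,"grip": 0}
    - {"dx": 13.5,"dy": -7.6,"dz": 0,"wx": 0,"wy": 0,"wz": -1.4,"grip": 0}
    - {"dx": 13.7,"dy": -7.2,"dz": 0,"wx": 0,"wy": 0,"wz": -1.4,"grip": 0}
    - {"dx": 13.8,"dy": -6.9,"dz": 0,"wx": 0,"wy": 0,"wz": -1.4,"grip": 0}

```text
time_s: 14.92
eef_pos: [523.4, 30.3, 19.3]
tcp_rot: [[0.05, 0.999, 0.002], [0.999, -0.05, -0.001], [-0.001, 0.002, -1.0]]
wrist_force: [2.0, -3.1, 4.9]
gripper_width: 11.2
grip_force: 59.9
```

```bash
cat > ris.py <<'E'
from h import *
import sys
im=r.get_image("wrist");s=r.get_state();print(s["time_s"],np.round(s["eef_pos"],1),np.round(s["tcp_rot"],3).tolist(),np.round(s["wrist_force"],1))
cv2.imwrite(f"pics/{sys.argv[1]}.png",im["frame"])
np.savez(f"{sys.argv[1]}.npz",**{k:im[k] for k in("frame","z_map","camera_matrix","camera_from_world")})
P=fcloud(im);H=cv2.cvtColor(im["frame"],cv2.COLOR_BGR2HSV);X,Y,Z=P[...,0],P[...,1],P[...,2];hue,S=H[...,0],H[...,1]
ok=(im["z_map"]>0)
A=ax(86.9);q=(P[...,:2]-[536.1,276.7])@A.T
near=ok&(abs(q[...,0])<110)&(abs(q[...,1])<120)
g=near&(hue>50)&(hue<85)&(S>90)&(Z>40)&(Z<50)
for nm,m in(("cheek-",g&(q[...,1]<-45)),("cheek+",g&(q[...,1]>45))):
    e=q[m];e=e[e[:,0]<-35];
    if len(e)>10:
        print(nm,len(e),"x",pc(e[:,0]),"y",pc(e[:,1]),"slope",np.polyfit(e[:,0],e[:,1],1)[0])
e=q[near&(hue>20)&(hue<35)&(S>120)&(Z>44)&(Z<60)&(abs(q[...,0]+32)<15)]
if len(e)>10: print("edge x",pc(e[:,0]),"y",pc(e[:,1]),"slope",np.polyfit(e[:,1],e[:,0],1)[0])
o=near&(hue>3)&(hue<17)&(S>150)&(q[...,1]>45)&(q[...,0]<-50)
for a,b in((8,35),(60,95)):
    e=q[o&(Z>a)&(Z<b)]
    if len(e):print("latch",a,len(e),e.mean(0),np.median(e,0),pc(P[o&(Z>a)&(Z<b)][:,2]))
red=((hue<8)|(hue>172))&(S>150)&ok&(Z>28)&(Z<40)
T=np.array(s["tcp_rot"]);t=(P-s["eef_pos"])@T
e=t[red&(t[...,0]>10)&(t[...,0]<165)&(abs(t[...,1])<70)];print("tray in tool x",pc(e[:,0]),"y",pc(e[:,1]))
for a in(25,60,110,140):
    k=e[abs(e[:,0]-a)<6];print(a,pc(k[:,1]) if len(k) else "")
E
python3 ris.py w4
```

```text
14.975 [522.7  31.7  19.3] [[0.048, 0.999, 0.001], [0.999, -0.048, 0.0], [0.0, 0.001, -1.0]] [-0.4  0.6  5.8]
tray in tool x [ 17.1  18.2  47.9 112.  121.4] y [-52.8 -51.8  -4.2  54.4  55.4]
25 [-52.5 -50.5   2.1  52.9  54.8]
60 [-52.5 -50.6   0.2  53.1  55. ]
110 [-53.4 -52.7 -49.5  55.2  55.9]
140
```

View pics/w4.png

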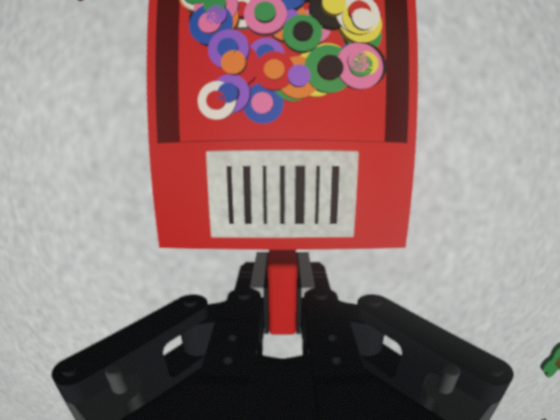

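The wrist view shows the plate held squarely at (283,290) and the tray straight. The riser is out of view, but the two fixed cameras agreed on its pose. I'll slide in straight and watch the lateral force.

```bash
python3 - <<'E'
from plan import *
ex=np.array([.0541,.9985]);h=np.array([531.5,191.8])
go([(*(h-ex*142),18.5,86.9,0,2,0),(*(h-ex*52),18.5,86.9,0,8,0)])
E
```

```text
[{"dx":10.2,"dy":-0.2,"dz":0.0,"wx":0.0,"wy":-0.0,"wz":0.1,"grip":0},{"dx":10.2,"dy":-0.2,"dz":0.0,"wx":0.0,"wy":-0.0,"wz":0.0,"grip":0},{"dx":11.3,"dy":0.0,"dz":0.0,"wx":0.0,"wy":-0.0,"wz":0.0,"grip":0},{"dx":11.2,"dy":0.0,"dz":0.0,"wx":0.0,"wy":-0.0,"wz":0.0,"grip":0},{"dx":11.3,"dy":0.0,"dz":0.0,"wx":0.0,"wy":-0.0,"wz":0.0,"grip":0}]
[{"dx":11.2,"dy":0.0,"dz":0.0,"wx":0.0,"wy":-0.0,"wz":0.0,"grip":0},{"dx":11.3,"dy":0.0,"dz":0.0,"wx":0.0,"wy":-0.0,"wz":0.0,"grip":0},{"dx":11.2,"dy":0.0,"dz":0.0,"wx":0.0,"wy":-0.0,"wz":0.0,"grip":0},{"dx":11.3,"dy":0.0,"dz":0.0,"wx":0.0,"wy":-0.0,"wz":0.0,"grip":0},{"dx":11.2,"dy":0.1,"dz":0.0,"wx":0.0,"wy":-0.0,"wz":0.0,"grip":0}]
```

Emit:
step_arm:
  rows:
    - {"dx": 10.2,"dy": -0.2,"dz": 0,"wx": 0,"wy": 0,"wz": 0.1,"grip": 0}
    - {"dx": 10.2,"dy": -0.2,"dz": 0,"wx": 0,"wy": 0,"wz": 0,"grip": 0}
    - {"dx": 11.3,"dy": 0,"dz": 0,"wx": 0,"wy": 0,"wz": 0,"grip": 0}
    - {"dx": 11.2,"dy": 0,"dz": 0,"wx": 0,"wy": 0,"wz": 0,"grip": 0}
    - {"dx": 11.3,"dy": 0,"dz": 0,"wx": 0,"wy": 0,"wz": 0,"grip": 0}

```text
time_s: 15.6
eef_pos: [525.4, 83.8, 19.3]
tcp_rot: [[0.051, 0.999, 0.0], [0.999, -0.051, -0.002], [-0.002, 0.0, -1.0]]
wrist_force: [-0.6, -5.5, 8.0]
gripper_width: 11.4
grip_force: 60.3
```

```bash
python3 - <<'E'
from h import *
for n in("top","scene"):
    im=r.get_image(n);P=cloud(im);H=cv2.cvtColor(im["frame"],cv2.COLOR_BGR2HSV);Z=P[...,2];hue,S,V=H[...,0],H[...,1],H[...,2];ok=im["z_map"]>0
    np.savez(f"{n}1.npz",**{k:im[k] for k in("frame","z_map","camera_matrix","camera_from_world")})
    q=(P[...,:2]-[536.1,276.7])@ax(86.9).T
    red=((hue<8)|(hue>172))&(S>150)&(V>60)&ok&(Z>28)&(Z<42)&(q[...,0]>-200)&(q[...,0]<-40)&(abs(q[...,1])<70)
    e=q[red];print(n,"tray x",pc(e[:,0]),"y",pc(e[:,1]))
    g=ok&(hue>45)&(hue<85)&(S>110)&(Z>38)&(Z<50)&(q[...,0]>-85)&(q[...,0]<-36)
    for m in(g&(q[...,1]>45)&(q[...,1]<90),g&(q[...,1]<-45)&(q[...,1]>-90)):
        e=q[m];print(len(e),"cheek x",pc(e[:,0]),"y",pc(e[:,1]))
E
```

```text
top tray x [-99.1 -96.5 -67.6 -40.2 -40.1] y [-55.5 -54.8   4.1  53.5  53.7]
64 cheek x [-72.9 -72.3 -54.1 -37.7 -37.2] y [62.4 63.  67.1 71.6 71.9]
67 cheek x [-73.4 -73.  -54.1 -37.3 -36.5] y [-69.3 -68.9 -63.9 -59.7 -59.6]
scene tray x [-174.9 -172.9 -138.   -56.4  -42.4] y [-57.  -55.5 -33.1  53.5  56.8]
52 cheek x [-71.7 -71.  -54.7 -37.7 -36.6] y [58.2 58.9 65.4 73.6 74.2]
51 cheek x [-73.1 -72.7 -54.9 -36.9 -36.5] y [-73.  -72.2 -66.1 -60.8 -59.2]
```

The tray front is at the mouth, and the tray looks about 1 mm toward riser -y. I'll nudge it 1 mm and continue.

Emit:
step_arm:
  rows:
    - {"dx": 11.2,"dy": -1.0,"dz": 0,"wx": 0,"wy": 0,"wz": 0,"grip": 0}
    - {"dx": 11.3,"dy": 0,"dz": 0,"wx": 0,"wy": 0,"wz": 0,"grip": 0}
    - {"dx": 11.2,"dy": 0,"dz": 0,"wx": 0,"wy": 0,"wz": 0,"grip": 0}
    - {"dx": 11.3,"dy": 0,"dz": 0,"wx": 0,"wy": 0,"wz": 0,"grip": 0}
    - {"dx": 11.2,"dy": 0,"dz": 0,"wx": 0,"wy": 0,"wz": 0,"grip": 0}

```text
time_s: 16.32
eef_pos: [527.3, 139.9, 19.3]
tcp_rot: [[0.051, 0.999, -0.0], [0.999, -0.051, -0.002], [-0.002, -0.0, -1.0]]
wrist_force: [0.1, -6.5, 8.7]
gripper_width: 11.3
grip_force: 60.3
```

Emit:
step_arm:
  rows:
    - {"dx": 9,"dy": 0,"dz": 0,"wx": 0,"wy": 0,"wz": 0,"grip": 0}
    - {"dx": 9,"dy": 0,"dz": 0,"wx": 0,"wy": 0,"wz": 0,"grip": 0}
    - {"dx": 9,"dy": 0,"dz": 0,"wx": 0,"wy": 0,"wz": 0,"grip": 0}
    - {"dx": 9,"dy": 0,"dz": 0,"wx": 0,"wy": 0,"wz": 0,"grip": 0}
    - {"dx": 6,"dy": 0,"dz": 0,"wx": 0,"wy": 0,"wz": 0,"grip": 0}

```text
time_s: 16.95
eef_pos: [529.4, 181.8, 19.3]
tcp_rot: [[0.051, 0.999, -0.0], [0.999, -0.051, -0.002], [-0.002, -0.0, -1.0]]
wrist_force: [-0.8, -5.6, 8.4]
gripper_width: 11.0
grip_force: 60.4
```

Emit:
step_arm:
  rows:
    - {"dx": 2,"dy": 0,"dz": 0,"wx": 0,"wy": 0,"wz": 0,"grip": 0}
    - {"dx": 2,"dy": 0,"dz": 0,"wx": 0,"wy": 0,"wz": 0,"grip": 0}
    - {"dx": 1.5,"dy": 0,"dz": 0,"wx": 0,"wy": 0,"wz": 0,"grip": 0}
    - {"dx": 1.5,"dy": 0,"dz": 0,"wx": 0,"wy": 0,"wz": 0,"grip": 0}
    - {"dx": 1,"dy": 0,"dz": 0,"wx": 0,"wy": 0,"wz": 0,"grip": 0}

```text
time_s: 17.58
eef_pos: [529.8, 189.4, 19.3]
tcp_rot: [[0.051, 0.999, -0.001], [0.999, -0.051, -0.002], [-0.002, -0.0, -1.0]]
wrist_force: [-1.0, -6.8, 9.3]
gripper_width: 11.2
grip_force: 60.4
```

Emit:
step_arm:
  rows:
    - {"dx": 1,"dy": 0,"dz": 0,"wx": 0,"wy": 0,"wz": 0,"grip": 0}
    - {"dx": 1,"dy": 0,"dz": 0,"wx": 0,"wy": 0,"wz": 0,"grip": 0}
    - {"dx": 0,"dy": 0,"dz": 0,"wx": 0,"wy": 0,"wz": 0,"grip": 0}
    - {"dx": 0,"dy": 0,"dz": 0,"wx": 0,"wy": 0,"wz": 0,"grip": 0}
    - {"dx": 0,"dy": 0,"dz": 0,"wx": 0,"wy": 0,"wz": 0,"grip": 0}

```text
time_s: 18.2
eef_pos: [529.8, 190.9, 19.3]
tcp_rot: [[0.051, 0.999, -0.001], [0.999, -0.051, -0.003], [-0.003, -0.001, -1.0]]
wrist_force: [-0.7, -8.1, 8.8]
gripper_width: 11.0
grip_force: 60.5
```

Emit:
step_arm:
  rows:
    - {"dx": 1,"dy": 0,"dz": 0,"wx": 0,"wy": 0,"wz": 0,"grip": 0}
    - {"dx": 1,"dy": 0,"dz": 0,"wx": 0,"wy": 0,"wz": 0,"grip": 0}
    - {"dx": 0,"dy": 0,"dz": 0,"wx": 0,"wy": 0,"wz": 0,"grip": 0}
    - {"dx": 0,"dy": 0,"dz": 0,"wx": 0,"wy": 0,"wz": 0,"grip": 0}
    - {"dx": 0,"dy": 0,"dz": 0,"wx": 0,"wy": 0,"wz": 0,"grip": 0}

```text
time_s: 18.82
eef_pos: [529.8, 190.9, 19.3]
tcp_rot: [[0.05, 0.999, -0.002], [0.999, -0.05, -0.006], [-0.007, -0.002, -1.0]]
wrist_force: [-2.5, -14.5, 10.2]
gripper_width: 11.4
grip_force: 60.7
```

The tool stopped at y = 190.9 while the force rose to 14.5 N, so the tray is against the back. I'll give it a small extra press, then relax, release and rise.

Emit:
step_arm:
  rows:
    - {"dx": 1,"dy": 0,"dz": 0,"wx": 0,"wy": 0,"wz": 0,"grip": 0}
    - {"dx": 0,"dy": 0,"dz": 0,"wx": 0,"wy": 0,"wz": 0,"grip": 0}
    - {"dx": -2,"dy": 0,"dz": 0,"wx": 0,"wy": 0,"wz": 0,"grip": 0}
    - {"dx": 0,"dy": 0,"dz": 0,"wx": 0,"wy": 0,"wz": 0,"grip": 0.4}
    - {"dx": 0,"dy": 0,"dz": 0,"wx": 0,"wy": 0,"wz": 0,"grip": 0.4}

```text
time_s: 19.45
eef_pos: [528.3, 193.4, 17.2]
tcp_rot: [[0.053, 0.999, -0.004], [0.999, -0.053, 0.0], [-0.0, -0.004, -1.0]]
wrist_force: [0.1, 1.2, -0.5]
gripper_width: 33.7
grip_force: 0.0
```

Emit:
step_arm:
  rows:
    - {"dx": 0,"dy": 0,"dz": 0,"wx": 0,"wy": 0,"wz": 0,"grip": 0.4}
    - {"dx": 0,"dy": 0,"dz": -15,"wx": 0,"wy": 0,"wz": 0,"grip": 0.4}
    - {"dx": 0,"dy": 0,"dz": -30,"wx": 0,"wy": 0,"wz": 0,"grip": 0.4}
    - {"dx": 0,"dy": 0,"dz": -45,"wx": 0,"wy": 0,"wz": 0,"grip": 0.4}
    - {"dx": 0,"dy": 0,"dz": -50,"wx": 0,"wy": 0,"wz": 0,"grip": 0.4}

```text
time_s: 20.08
eef_pos: [529.9, 193.0, 160.3]
tcp_rot: [[0.053, 0.999, -0.001], [0.999, -0.053, 0.0], [0.0, -0.001, -1.0]]
wrist_force: [0.5, 0.3, 0.2]
gripper_width: 34.5
grip_force: 0.0
```

Emit:
step_arm:
  rows:
    - {"dx": -30,"dy": 0,"dz": -40,"wx": 0,"wy": 0,"wz": 0,"grip": 0.4}
    - {"dx": -30,"dy": 0,"dz": 0,"wx": 0,"wy": 0,"wz": 0,"grip": 0.4}
    - {"dx": -30,"dy": 0,"dz": 0,"wx": 0,"wy": 0,"wz": 0,"grip": 0.4}
    - {"dx": 0,"dy": 0,"dz": 0,"wx": 0,"wy": 0,"wz": 0,"grip": 0.4}
    - {"dx": 0,"dy": 0,"dz": 0,"wx": 0,"wy": 0,"wz": 0,"grip": 0.4}

```text
time_s: 20.7
eef_pos: [525.6, 103.4, 199.1]
tcp_rot: [[0.054, 0.999, 0.001], [0.999, -0.054, 0.001], [0.001, 0.001, -1.0]]
wrist_force: [-0.3, 0.1, 0.3]
gripper_width: 34.0
grip_force: 0.0
```

```bash
python3 ris.py w5; python3 - <<'E'
from h import *
im=dict(np.load("w5.npz"));P=fcloud(im);H=cv2.cvtColor(im["frame"],cv2.COLOR_BGR2HSV);Z=P[...,2];hue,S=H[...,0],H[...,1]
q=(P[...,:2]-[536.1,276.7])@ax(86.9).T
red=((hue<8)|(hue>172))&(S>150)&(im["z_map"]>0)
e=q[red&(Z>44)&(Z<56)&(abs(q[...,1])<30)];print("plate",len(e),pc(e[:,0]),pc(e[:,1]),np.polyfit(e[:,0],e[:,1],1))
e=q[red&(Z>30)&(Z<40)&(q[...,0]<-34)&(abs(q[...,1])<75)];print("tray",pc(e[:,0]),pc(e[:,1]))
E
```

```text
20.75 [525.6 103.7 198.9] [[0.053, 0.999, 0.0], [0.999, -0.053, 0.0], [0.0, 0.0, -1.0]] [-0.   0.1  0.4]
cheek- 475 x [-72.4 -71.2 -54.2 -36.5 -35.3] y [-69.  -68.8 -63.5 -58.5 -58.3] slope -0.005597751613497944
cheek+ 507 x [-72.2 -71.1 -54.1 -36.6 -35.4] y [61.3 61.7 66.8 72.4 72.6] slope -0.001982408232066829
edge x [-32.6 -32.5 -30.9 -28.7 -28.4] y [-67.3 -62.8   3.5  66.9  70.8] slope 0.002690227463113936
latch 8 164 [-90.64581681  85.45513881] [-90.35817287  85.35048278] [22.3 22.8 24.3 26.1 27.7]
latch 60 134 [-95.28254508  95.56270526] [-95.27557667  95.71688165] [82.8 83.8 85.3 86.5 86.8]
tray in tool x [105.3 105.9 120.7 141.3 142.8] y [-54.3 -52.4  -4.7  52.2  54.1]
25 
60 
110 [-54.1 -51.5  -3.3  51.2  54. ]
140 [-54.3 -53.3 -31.6  52.9  54. ]
plate 377 [-100.7  -99.8  -83.7  -70.   -69.1] [-3.4 -3.1  1.3  4.8  5.7] [0.0132034  2.11940713]
tray [-67.9 -67.3 -54.4 -35.8 -34.5] [-52.8 -50.9   3.2  53.6  55.5]
```

View pics/w5.png

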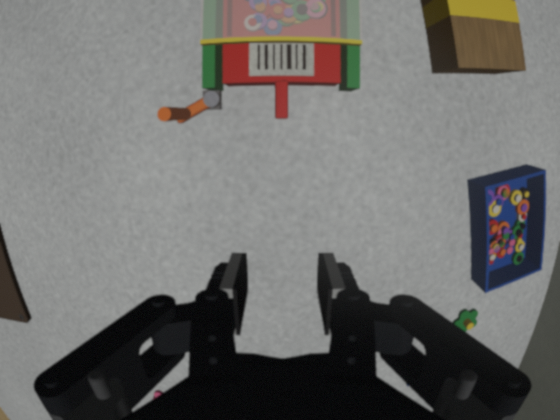

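The wrist view shows the tray home under the roof (its end at riser x = -67.9, mouth at -72.4) and the latch post at (165,114), with the latch at about 2.67 rad. I'll pinch the post and swing it.

```bash
python3 - <<'E'
from plan import *
from workcell import r
s=r.get_state();R=np.array(s["tcp_rot"]);p=s["eef_pos"]
yaw0=np.degrees(np.arctan2(R[1,0],R[0,0]));print(p,yaw0)
ex=np.array([.0541,.9985]);ey=np.array([-.9985,.0541]);h=np.array([462.3,198.6])
def post(a,rad=29.6):
    d=-np.sin(a)*ex-np.cos(a)*ey
    return h+rad*d, np.degrees(np.arctan2(-d[1],-d[0]))
q,y=post(2.67);print(q,y)
go([(*q,125,y,0,8,.5),(*q,100,y,0,1,.5),(*q,57,y,0,2,.5),(*q,57,y,0,4,0)],([*p],down(yaw0)))
print()
go([(*post(a)[0],57,post(a)[1],0,1,0) for a in np.r_[np.linspace(2.67,-0.08,19)[1:],-.08]])
E
```

```text
[525.57632165 103.6756994  198.92200542] 86.97148847491074
[435.24300897 186.59928828] 23.918942880307945
[{"dx":9.8,"dy":-11.8,"dz":9.2,"wx":0.0,"wy":0.0,"wz":7.9,"grip":0.5},{"dx":8.0,"dy":-13.1,"dz":9.3,"wx":0.0,"wy":0.0,"wz":7.9,"grip":0.5},{"dx":6.2,"dy":-14.0,"dz":9.2,"wx":0.0,"wy":0.0,"wz":7.8,"grip":0.5},{"dx":4.2,"dy":-14.7,"dz":9.3,"wx":0.0,"wy":0.0,"wz":7.9,"grip":0.5},{"dx":2.1,"dy":-15.2,"dz":9.2,"wx":0.0,"wy":0.0,"wz":7.9,"grip":0.5}]
[{"dx":0.0,"dy":-15.3,"dz":9.2,"wx":0.0,"wy":0.0,"wz":7.9,"grip":0.5},{"dx":-2.0,"dy":-15.2,"dz":9.3,"wx":0.0,"wy":0.0,"wz":7.9,"grip":0.5},{"dx":-4.2,"dy":-14.8,"dz":9.2,"wx":0.0,"wy":0.0,"wz":7.9,"grip":0.5},{"dx":0.0,"dy":0.0,"dz":25.0,"wx":0.0,"wy":0.0,"wz":-0.0,"grip":0.5},{"dx":0.0,"dy":0.0,"dz":21.5,"wx":0.0,"wy":0.0,"wz":-0.0,"grip":0.5}]
[{"dx":0.0,"dy":0.0,"dz":21.5,"wx":0.0,"wy":0.0,"wz":-0.0,"grip":0.5},{"dx":0.0,"dy":0.0,"dz":0.0,"wx":0.0,"wy":0.0,"wz":-0.0,"grip":0},{"dx":0.0,"dy":0.0,"dz":0.0,"wx":0.0,"wy":0.0,"wz":-0.0,"grip":0},{"dx":0.0,"dy":0.0,"dz":0.0,"wx":0.0,"wy":0.0,"wz":-0.0,"grip":0},{"dx":0.0,"dy":0.0,"dz":0.0,"w
[... 611 characters left out ...]
0.0,"wz":-8.7,"grip":0},{"dx":0.3,"dy":4.5,"dz":0.0,"wx":0.0,"wy":0.0,"wz":-8.8,"grip":0}]
[{"dx":0.4,"dy":4.5,"dz":0.0,"wx":0.0,"wy":0.0,"wz":-8.7,"grip":0},{"dx":0.3,"dy":4.5,"dz":0.0,"wx":0.0,"wy":0.0,"wz":-8.8,"grip":0},{"dx":0.4,"dy":4.5,"dz":0.0,"wx":0.0,"wy":0.0,"wz":-8.7,"grip":0},{"dx":0.3,"dy":4.5,"dz":0.0,"wx":0.0,"wy":0.0,"wz":-8.8,"grip":0},{"dx":0.4,"dy":4.5,"dz":0.0,"wx":0.0,"wy":0.0,"wz":-8.8,"grip":0}]
[{"dx":0.3,"dy":4.5,"dz":0.0,"wx":0.0,"wy":0.0,"wz":-8.7,"grip":0},{"dx":0.4,"dy":4.5,"dz":0.0,"wx":0.0,"wy":0.0,"wz":-8.8,"grip":0},{"dx":0.3,"dy":4.5,"dz":0.0,"wx":0.0,"wy":0.0,"wz":-8.7,"grip":0},{"dx":0.0,"dy":-0.0,"dz":0.0,"wx":0.0,"wy":0.0,"wz":-0.0,"grip":0},{"grip":0}]
```

Emit:
step_arm:
  rows:
    - {"dx": 9.8,"dy": -11.8,"dz": 9.2,"wx": 0,"wy": 0,"wz": 7.9,"grip": 0.5}
    - {"dx": 8.0,"dy": -13.1,"dz": 9.3,"wx": 0,"wy": 0,"wz": 7.9,"grip": 0.5}
    - {"dx": 6.2,"dy": -14.0,"dz": 9.2,"wx": 0,"wy": 0,"wz": 7.8,"grip": 0.5}
    - {"dx": 4.2,"dy": -14.7,"dz": 9.3,"wx": 0,"wy": 0,"wz": 7.9,"grip": 0.5}
    - {"dx": 2.1,"dy": -15.2,"dz": 9.2,"wx": 0,"wy": 0,"wz": 7.9,"grip": 0.5}

```text
time_s: 21.38
eef_pos: [468.6, 156.2, 152.1]
tcp_rot: [[0.677, 0.736, -0.0], [0.736, -0.677, 0.0], [0.0, -0.0, -1.0]]
wrist_force: [-0.3, 0.0, -0.2]
gripper_width: 42.4
grip_force: 0.0
```

Emit:
step_arm:
  rows:
    - {"dx": 0,"dy": -15.3,"dz": 9.2,"wx": 0,"wy": 0,"wz": 7.9,"grip": 0.5}
    - {"dx": -2.0,"dy": -15.2,"dz": 9.3,"wx": 0,"wy": 0,"wz": 7.9,"grip": 0.5}
    - {"dx": -4.2,"dy": -14.8,"dz": 9.2,"wx": 0,"wy": 0,"wz": 7.9,"grip": 0.5}
    - {"dx": 0,"dy": 0,"dz": 10,"wx": 0,"wy": 0,"wz": 0,"grip": 0.5}
    - {"dx": 0,"dy": 0,"dz": 0,"wx": 0,"wy": 0,"wz": 0,"grip": 0.5}

```text
time_s: 22.0
eef_pos: [434.9, 186.1, 113.9]
tcp_rot: [[0.914, 0.407, -0.002], [0.407, -0.914, -0.0], [-0.002, -0.0, -1.0]]
wrist_force: [-0.0, -0.1, -0.7]
gripper_width: 42.3
grip_force: 0.0
```

Emit:
step_arm:
  rows:
    - {"dx": 0,"dy": 0,"dz": 20,"wx": 0,"wy": 0,"wz": 0,"grip": 0.5}
    - {"dx": 0,"dy": 0,"dz": 20,"wx": 0,"wy": 0,"wz": 0,"grip": 0.5}
    - {"dx": 0,"dy": 0,"dz": 18,"wx": 0,"wy": 0,"wz": 0,"grip": 0.5}
    - {"dx": 0,"dy": 0,"dz": 0,"wx": 0,"wy": 0,"wz": 0,"grip": 0.5}
    - {"dx": 0,"dy": 0,"dz": 0,"wx": 0,"wy": 0,"wz": 0,"grip": 0}
  grip_force: 25

```text
time_s: 22.62
eef_pos: [436.2, 186.0, 57.5]
tcp_rot: [[0.915, 0.404, 0.001], [0.404, -0.915, 0.0], [0.001, 0.0, -1.0]]
wrist_force: [0.6, -0.0, 0.1]
gripper_width: 25.3
grip_force: 0.0
```

Emit:
step_arm:
  rows:
    - {"dx": 0,"dy": 0,"dz": 0,"wx": 0,"wy": 0,"wz": 0,"grip": 0}
    - {"dx": 0,"dy": 0,"dz": 0,"wx": 0,"wy": 0,"wz": 0,"grip": 0}
    - {"dx": 0,"dy": 0,"dz": 0,"wx": 0,"wy": 0,"wz": 0,"grip": 0}
    - {"dx": 0,"dy": 0,"dz": 0,"wx": 0,"wy": 0,"wz": 0,"grip": 0}
    - {"dx": 0,"dy": 0,"dz": 0,"wx": 0,"wy": 0,"wz": 0,"grip": 0}

```text
time_s: 23.25
eef_pos: [436.2, 186.1, 57.8]
tcp_rot: [[0.915, 0.404, 0.002], [0.404, -0.915, 0.0], [0.002, 0.001, -1.0]]
wrist_force: [-1.3, -0.4, 6.1]
gripper_width: 10.7
grip_force: 25.1
```

The post is pinched at 10.7 mm. I'll swing it shut along the arc.

Emit:
step_arm:
  rows:
    - {"dx": 0.4,"dy": 4.5,"dz": 0,"wx": 0,"wy": 0,"wz": -8.8,"grip": 0}
    - {"dx": 0.3,"dy": 4.5,"dz": 0,"wx": 0,"wy": 0,"wz": -8.8,"grip": 0}
    - {"dx": 0.3,"dy": 4.5,"dz": 0,"wx": 0,"wy": 0,"wz": -8.7,"grip": 0}
    - {"dx": 0.4,"dy": 4.5,"dz": 0,"wx": 0,"wy": 0,"wz": -8.8,"grip": 0}
    - {"dx": 0.3,"dy": 4.5,"dz": 0,"wx": 0,"wy": 0,"wz": -8.7,"grip": 0}

```text
time_s: 23.88
eef_pos: [451.8, 171.7, 57.7]
tcp_rot: [[0.377, 0.926, 0.002], [0.926, -0.377, 0.003], [0.003, 0.0, -1.0]]
wrist_force: [-1.5, 5.7, 4.5]
gripper_width: 10.9
grip_force: 25.1
```

Emit:
step_arm:
  rows:
    - {"dx": 0.4,"dy": 4.5,"dz": 0,"wx": 0,"wy": 0,"wz": -8.8,"grip": 0}
    - {"dx": 0.3,"dy": 4.5,"dz": 0,"wx": 0,"wy": 0,"wz": -8.7,"grip": 0}
    - {"dx": 0.3,"dy": 4.5,"dz": 0,"wx": 0,"wy": 0,"wz": -8.8,"grip": 0}
    - {"dx": 0.4,"dy": 4.6,"dz": 0,"wx": 0,"wy": 0,"wz": -8.7,"grip": 0}
    - {"dx": 0.3,"dy": 4.5,"dz": 0,"wx": 0,"wy": 0,"wz": -8.8,"grip": 0}

```text
time_s: 24.5
eef_pos: [472.7, 172.3, 57.6]
tcp_rot: [[-0.369, 0.929, -0.002], [0.929, 0.369, 0.004], [0.004, -0.0, -1.0]]
wrist_force: [-5.3, 6.5, 8.0]
gripper_width: 11.1
grip_force: 25.4
```

Emit:
step_arm:
  rows:
    - {"dx": 0.4,"dy": 4.5,"dz": 0,"wx": 0,"wy": 0,"wz": -8.7,"grip": 0}
    - {"dx": 0.3,"dy": 4.5,"dz": 0,"wx": 0,"wy": 0,"wz": -8.8,"grip": 0}
    - {"dx": 0.4,"dy": 4.5,"dz": 0,"wx": 0,"wy": 0,"wz": -8.7,"grip": 0}
    - {"dx": 0.3,"dy": 4.5,"dz": 0,"wx": 0,"wy": 0,"wz": -8.8,"grip": 0}
    - {"dx": 0,"dy": 0,"dz": 0,"wx": 0,"wy": 0,"wz": 0,"grip": 0}

```text
time_s: 25.12
eef_pos: [485.3, 183.2, 57.6]
tcp_rot: [[-0.834, 0.552, -0.005], [0.552, 0.834, 0.003], [0.006, -0.001, -1.0]]
wrist_force: [-7.9, 5.4, 10.5]
gripper_width: 10.8
grip_force: 25.7
```

Emit:
step_arm:
  rows:
    - {"dx": 1.0,"dy": 4.5,"dz": 0,"wx": 0,"wy": 0,"wz": -8.8,"grip": 0}
    - {"dx": 0.8,"dy": 4.5,"dz": 0,"wx": 0,"wy": 0,"wz": -8.7,"grip": 0}
    - {"dx": 0.4,"dy": 4.5,"dz": 0,"wx": 0,"wy": 0,"wz": -8.8,"grip": 0}
    - {"dx": 0.3,"dy": 4.5,"dz": 0,"wx": 0,"wy": 0,"wz": -8.7,"grip": 0}
    - {"dx": 0,"dy": 0,"dz": 0,"wx": 0,"wy": 0,"wz": 0,"grip": 0}

```text
time_s: 25.75
eef_pos: [489.0, 196.8, 57.5]
tcp_rot: [[-1.0, -0.028, -0.007], [-0.028, 1.0, -0.007], [0.008, -0.007, -1.0]]
wrist_force: [-8.3, -9.4, 13.8]
gripper_width: 11.2
grip_force: 26.1
```

Emit:
step_arm:
  rows:
    - {"dx": 0.5,"dy": 1.0,"dz": 0,"wx": 0,"wy": 0,"wz": 0,"grip": 0}
    - {"dx": 0.5,"dy": 1.0,"dz": 0,"wx": 0,"wy": 0,"wz": 0,"grip": 0}
    - {"dx": 0,"dy": 0,"dz": 0,"wx": 0,"wy": 0,"wz": 0,"grip": 0}
    - {"dx": 0,"dy": 0,"dz": 0,"wx": 0,"wy": 0,"wz": 0,"grip": 0}
    - {"dx": 0,"dy": 0,"dz": 0,"wx": 0,"wy": 0,"wz": 0,"grip": 0}

```text
time_s: 26.38
eef_pos: [488.9, 197.1, 57.6]
tcp_rot: [[-1.0, -0.028, -0.005], [-0.028, 1.0, -0.01], [0.006, -0.009, -1.0]]
wrist_force: [-6.2, -16.7, 12.2]
gripper_width: 10.5
grip_force: 26.2
```

It is firmly on the stop (16.7 N, no more travel). I'll relax, release, rise and back away.

Emit:
step_arm:
  rows:
    - {"dx": 0,"dy": -1.5,"dz": 0,"wx": 0,"wy": 0,"wz": 0,"grip": 0}
    - {"dx": 0,"dy": 0,"dz": 0,"wx": 0,"wy": 0,"wz": 0,"grip": 0.4}
    - {"dx": 0,"dy": 0,"dz": 0,"wx": 0,"wy": 0,"wz": 0,"grip": 0.4}
    - {"dx": 0,"dy": 0,"dz": 0,"wx": 0,"wy": 0,"wz": 0,"grip": 0.4}
    - {"dx": 0,"dy": 0,"dz": -10,"wx": 0,"wy": 0,"wz": 0,"grip": 0.4}

```text
time_s: 27.0
eef_pos: [489.0, 199.8, 65.9]
tcp_rot: [[-1.0, -0.025, -0.003], [-0.025, 1.0, -0.0], [0.003, -0.0, -1.0]]
wrist_force: [0.5, 0.2, -0.1]
gripper_width: 34.3
grip_force: 0.0
```

Emit:
step_arm:
  rows:
    - {"dx": 0,"dy": 0,"dz": -25,"wx": 0,"wy": 0,"wz": 0,"grip": 0.4}
    - {"dx": 0,"dy": 0,"dz": -45,"wx": 0,"wy": 0,"wz": 0,"grip": 0.4}
    - {"dx": 0,"dy": 0,"dz": -45,"wx": 0,"wy": 0,"wz": 0,"grip": 0.4}
    - {"dx": 0,"dy": -40,"dz": -20,"wx": 0,"wy": 0,"wz": 0,"grip": 0.4}
    - {"dx": 0,"dy": -50,"dz": 0,"wx": 0,"wy": 0,"wz": 0,"grip": 0.4}

```text
time_s: 27.62
eef_pos: [493.8, 109.6, 205.4]
tcp_rot: [[-1.0, -0.028, 0.007], [-0.028, 1.0, 0.0], [-0.007, 0.0, -1.0]]
wrist_force: [0.1, 0.1, -0.4]
gripper_width: 34.2
grip_force: 0.0
```

Emit:
step_arm:
  rows:
    - {"dx": 0,"dy": -50,"dz": 0,"wx": 0,"wy": 0,"wz": 0,"grip": 0.4}
    - {"dx": 0,"dy": -50,"dz": 0,"wx": 0,"wy": 0,"wz": 0,"grip": 0.4}
    - {"dx": 0,"dy": -50,"dz": 0,"wx": 0,"wy": 0,"wz": 0,"grip": 0.4}
    - {"dx": 0,"dy": -50,"dz": 0,"wx": 0,"wy": 0,"wz": 0,"grip": 0.4}
    - {"dx": 0,"dy": 0,"dz": 0,"wx": 0,"wy": 0,"wz": 0,"grip": 0.4}

```text
time_s: 28.25
eef_pos: [497.5, -92.9, 202.5]
tcp_rot: [[-1.0, -0.02, 0.001], [-0.02, 1.0, -0.001], [-0.001, -0.001, -1.0]]
wrist_force: [-0.0, -0.0, -1.1]
gripper_width: 33.8
grip_force: 0.0
```

```bash
python3 - <<'E'
from h import *
ims={n:r.get_image(n) for n in("top","scene")}
print(r.get_state()["time_s"])
for n,im in ims.items():
    P=cloud(im);H=cv2.cvtColor(im["frame"],cv2.COLOR_BGR2HSV);Z=P[...,2];hue,S,V=H[...,0],H[...,1],H[...,2];ok=im["z_map"]>0
    q=(P[...,:2]-[534.6,276.8])@ax(86.9).T
    e=q[ok&(hue>3)&(hue<17)&(S>150)&(Z>60)&(Z<95)&(abs(q[...,0]+82)<40)&(q[...,1]>0)&(q[...,1]<110)];print(n,"post",len(e),np.median(e,0) if len(e) else "")
    red=((hue<8)|(hue>172))&(S>150)&(V>60)&ok
    e=q[red&(Z>28)&(Z<40)&(q[...,0]>-110)&(q[...,0]<-34)&(abs(q[...,1])<65)];print("tray",pc(e[:,0]),pc(e[:,1]))
t=ims["top"]["frame"];s=ims["scene"]["frame"]
cv2.imwrite("pics/end.png",np.hstack([cv2.resize(t[80:300,100:480],(400,260)),cv2.resize(s[110:340,120:430],(390,260))]))
E
```

```text
28.35
top post 28 [-84.84697237  37.79463433]
tray [-68.8 -68.5 -54.5 -35.4 -34.6] [-55.9 -54.4  -6.7  51.7  53. ]
scene post 24 [-83.24939208  34.09800984]
tray [-100.   -91.8  -59.6  -36.6  -34.9] [-49.6 -48.7  -5.7  53.9  55.2]
```

View pics/end.png

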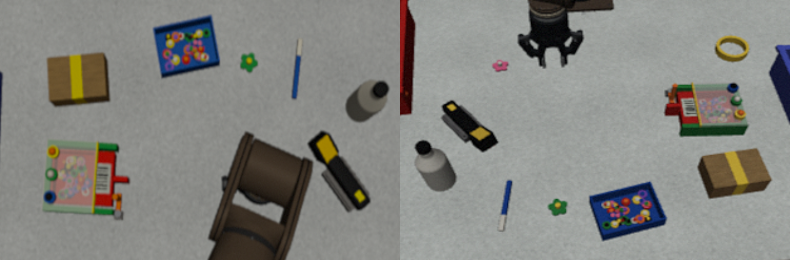

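The final views show the tray home at (85,178) with the latch shut across its front at (118,208), the scanner back in its rest, and the other things in place. I'll hand in.

```bash
python3 -c "
from workcell import r
print(r.hand_in())"
```

```text
the job is handed in; nothing more can be done
None
```

I handed in the job at about 28 s: I held the scanner over the label for over a second (nothing in the interface confirms the read), laid it back in its rest, slid the red tray home against the back, and swung the latch shut onto its stop.

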